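# Clip the calibration puck into its nest on a transfer spatula

## Task

Without touching the white puck with the gripper, take it off its stand on the flat blade of the spatula, carry it level to the clip nest and set it on the rails at the nest's open front. Push it along the rails with the spatula, past the two sprung clips, until it bears firmly against the depth stop and hold it pressed there for a moment, feeling for the stop (it is set differently each time) and never ramming it. Then draw the spatula out, leaving the puck flat and still bearing on the stop, and stand the spatula upright on its blade on the bench, clear of the nest; leave the lens cap, the brass contact block and the dongle where they are.

Things in the scene. Friction and masses are not known exactly. Their poses are not given: they have to be found in the camera images.
- spatula: Transfer spatula, 120 g, standing on its flat blade. Black upright grip 30 mm long (x), 16 mm thick (y), 8 to 65 mm above the underside; hold it across the 16 mm from above, with 60 N or more, so the blade stays level. Origin: underside, below the middle of the grip. x runs along the steel blade: 28 mm wide, 3 mm thick, from x = -18 to +132 mm.
- puck: White calibration puck, 54 mm across, 14 mm high, about 60 g, loose on the rails of the stand. Origin: centre of its underside.
- stand: Fixed pick-up stand: base 80 x 74 x 4 mm, two rails along x (72 mm long, tops 24 mm above the bench) with a slot 40 mm wide between them, open at both ends and above, its floor 4 mm above the bench. The puck bridges the slot within 4 mm of the middle. Origin: centre of the underside; enter the slot along +x.
- nest: Fixed clip nest, 148 x 104 x 42 mm high. Two rails along x, x = -75 to +70 mm, tops 24 mm above the bench; between them a slot 40 mm wide, floor 4 mm above the bench, open at both ends: the blade fits in it while the puck slides on the rails. Origin: underside, middle of the width; +x leads in from the open front. x from -75 to -26 mm is open, without walls.
- depth_stop: Rigid stop at the far end of the nest's rails: a steel bar 57 mm wide, clamped with its face anywhere from x = 38 to 52 mm of the nest. Origin: fixed on the nest at x = 46, z = 24 mm; it does not tell where the bar is: feel for it. A seated puck's centre is 26 to 27 mm before the face. Seat with a push of 6 to 9 N (rail friction takes some), held half a second; over 11 N on the bar is harmful.
- lens_cap: Bystander, loose: black lens cap, 51 mm across, 10 mm high, lying on the bench; origin: centre of its underside. Not the puck.
- gold_block: Bystander, loose: brass-coloured contact block with pins on top, 18 x 26 x 15 mm; origin: centre of its underside.
- dongle: Bystander, loose: blue dongle with a metal plug, 18 x 48 x 12 mm; origin: centre of its underside.
- nest_porch (a point): Point on top of the nest's open rails, at x = -47 mm, z = 24 mm of the nest: the place to set the puck's centre down. Ahead of it, from nest x = -26 mm, a flared mouth leads between guide walls 58 mm apart.
- nest_clips (a point): Point midway between the two sprung clips, at x = 3 mm, z = 24 mm of the nest. Their slick round noses leave a 34 mm way; pushing the puck past them takes up to about 4 N, after which they close behind its widest part and press it inwards with 0.5 to 2 N.
- spatula_pins (a point): Point on top of the blade midway between its two upright pins (5 mm across, 12 mm high, at x = 72 mm, y = 9 and -9 mm of the spatula). The pins push the puck: a puck lying against both has its centre 28 mm ahead of this point. It is 3 mm above the underside.
Mind the look-alikes: they are no part of the job. What is meant by the puck is not blue or brown, and is the larger of those in its own colour.

How it is judged:
By the outcome, as a careful person would: the job done as asked, in the order asked, and still so for the second after the job is handed in, with the robot touching nothing.
It also fails if it takes over 72 s, if anything falls off the work surface, if the arm or the gripper's body presses on something with over 40 N, if the wrist force passes 120 N, or if a joint passes its speed limit or range.

## Robot

A 6-joint arm with a two-finger parallel gripper is mounted at the origin on a cart in front of the work surface, level with it; the furniture and walls round the work are solid. World frame = base frame: x ahead of the robot, y to its left, z up, the work surface at z = 0. Lengths are in m, angles in degrees, forces in N, time in s.
With the tool pointing down it reaches from about 0.4 to 0.825 m from the base axis. Payload 7 kg.
Tool frame: the origin (TCP) lies at the very end of the fingers, on their centre line; the grasp point (between the pads) lies 19 mm behind it; x points along the fingers, z is the direction in which the jaws open and shut, and the axes are right-handed (so a half turn about x gives the same grasp; the last joint's range is limited). The gripper opens to 88 mm and grips with 3 to 60 N. Pads are 19 mm wide; open, the fingers measure 130 mm over their backs; the gripper's body (78 mm by 193 mm) begins 47 mm behind the grasp point.
Start: joints at [-56.087, 20.546, 0.682, 0, -70.136, -16.507], TCP at [0.202, -0.644, 0.227] pointing down, gripper open.
Joint ranges: [-176.03, 176.03], [-82.01, 121.73], [-58.28, 71.71], [-173.87, 95.51], [-174.79, -0.11], [-173.66, 173.66]. Speed limits (degrees/s): [136.94, 136.94, 172.46, 180, 180, 180].

## Interface

Orientations are given as [roll, pitch, yaw] about the fixed x, y, z axes, in that order (R = Rz(yaw) Ry(pitch) Rx(roll)).
In Python, from plant import sensors, cams, workorder gives the robot as it stands. The module is installed in compiled form; this text tells all that it offers.
- The arm moves only by the shell command python3 -m handwheel 'ROWS' [OPENING] [FORCE]. ROWS is JSON, one flat list of numbers, 4 for each row, row after row: the shift along the tool's x, y, z in cm, then the turn about the tool's x in degrees. A call has exactly 10 rows; each row is the pose to reach, as a shift and turn from the pose commanded when the call began, along the tool's axes at that moment; what a row does not reach only later rows make up. A row lasts 1/8 s, in which the tool goes at most 62.5 mm and 10.7 degrees, less where a joint would pass 70% of its speed; a pose out of reach is approached as far as the arm can. A call with a gripper value outside its range is refused whole. OPENING is the finger opening in cm, from 0 to 8.76, set as the call begins (- or left out, the last holds). The fingers move at their own pace and stop on an object; FORCE is the grip in N (left out, the last holds). Time passes only in rows, so rows that repeat a pose let the fingers close, or fill a call up. It gives the time, the measured TCP pose, the force and the opening at its end, in the units of the state.
- sensors.get_state(): the state, without advancing time (a new reading comes with each control period).
- cams.capture(name): name is "scene" or "top" or "wrist"; returns a dict with "image" (400x640x3 uint8, red, green, blue), "fov_y" (degrees; the focal length in pixels is half the picture's height over the tangent of half this angle, whatever the lens; pixels are square), "cx", "cy" (the principal point, pixels), "xyz" and "rotation" of the camera in the world. Camera axes: x right, y down, z forward; pixel columns grow to the right and rows downward; lengths in m; the calibration is good to about 2 mm. A picture is of the moment at which its call begins. There is no depth.
- workorder.close_job(): hands the job in, once; it reports no verdict.
The state is a dict: "time_s": time; "joints": joint angles; "qd": joint speeds; "joint_torque": joint torques, N m; "tcp_pos": TCP position; "eef_rot": TCP orientation; "contact_force": force on the tool from outside, world axes, zero at the start; "moment": the same for the moment, N m; "gripper_width": finger opening in m.
Only numpy, scipy, OpenCV 4.12 (cv2) and the standard library are available. Lean on these libraries where they do the work, as an engineer would, in place of code of your own. Each camera call takes 0.05 s, during which the arm holds its last target.

## Working session

There is one attempt and no reset: what is moved stays moved. The work goes in short steps, Python scripts to look and compute and a shell command to move; the robot and the scene stay as the last step left them, time stands still between calls to the robot, and variables do not carry over. Pictures are saved under pics/ and viewed, and the job is handed in when it is done.

```bash
mkdir -p pics; ls
python3 - <<'E'
from plant import sensors,cams
import cv2
s=sensors.get_state();print(s)
for n in ["scene","top","wrist"]:
    c=cams.capture(n);cv2.imwrite(f"pics/{n}0.png",c["image"][:,:,::-1]);print(n,c["fov_y"],c["cx"],c["cy"],c["xyz"],c["rotation"])
E
```

```text
pics
{'time_s': 0.0, 'joints': array([-5.60864287e+01,  2.05895467e+01,  6.33668273e-01, -1.99461918e-02,
       -7.01361568e+01, -1.65077320e+01]), 'qd': array([-0.04322811, -0.09192158, -0.01907395,  0.0205598 ,  0.08621085,
        0.02979171]), 'joint_torque': array([-1.22120608e-03, -5.82712984e+01,  2.93060410e+01,  6.99737281e+00,
        6.74759751e-03, -2.09636501e-04]), 'tcp_pos': array([ 0.20175184, -0.64362651,  0.22564375]), 'eef_rot': array([  4.99366403,  89.90607343, 112.39271086]), 'contact_force': array([-0.10151246,  0.68821582,  0.15758987]), 'moment': array([ 0.02921177,  0.02807497, -0.00419124]), 'gripper_width': 0.08752787111364123}
scene 50.08940857923655 319.8864751932274 201.78044272050343 [ 0.05525606 -0.62796057  0.61481161] [-121.51787553    0.39874357  -27.94809117]
top 46.100437455233234 317.77905373818464 204.1480388908951 [0.35967477 0.15490422 1.13451252] [-175.00250778    0.78467509  -91.60122457]
wrist 63.624422341324106 322.423959627502 196.6819537919072 [ 0.13325924 -0.66596284  0.38411403] [ 1.64354117e+02 -1.38961188e-01  1.07372032e+02]
```

View pics/scene0.png

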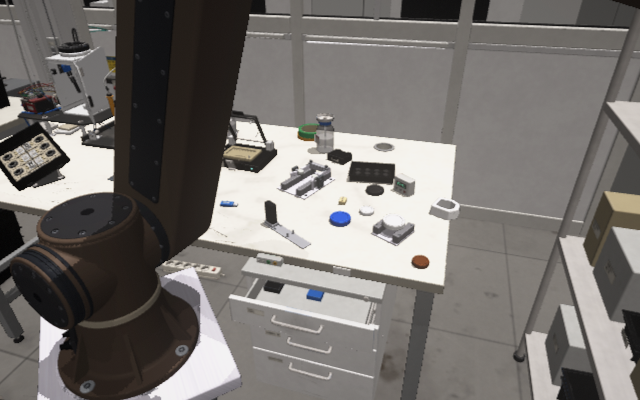

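View pics/top0.png

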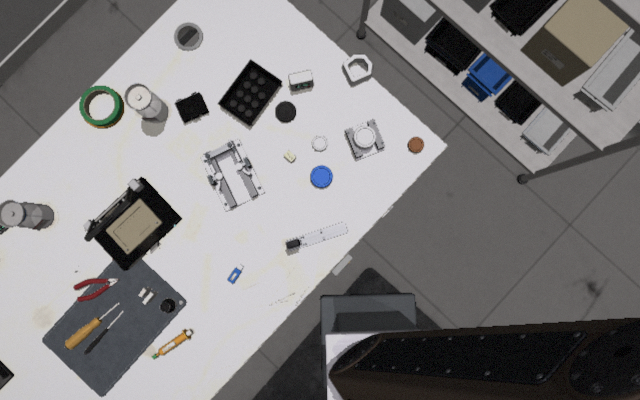

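View pics/wrist0.png

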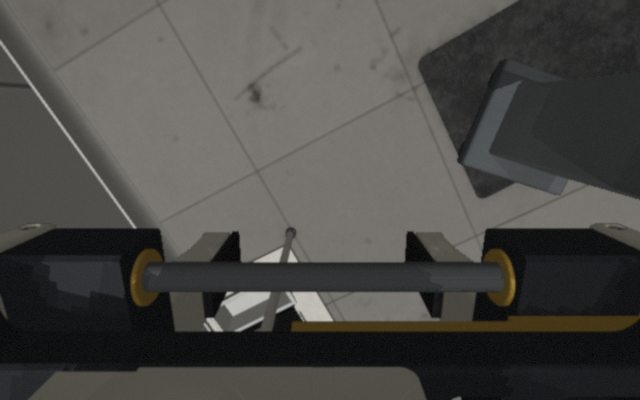

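The scene view shows a white puck on its stand at (393,225), spatula at (270,212) to (308,243) and nest at (306,180). In the top view the puck is at (365,137), spatula at (293,244) to (347,230) and nest at (233,175). Possible pucks in the top view are the white one on the stand (365,137), a small white disc (320,144), a blue one (321,177) and a brown one (416,145). The one on the stand is the larger white one. I'll confirm with crops.

```bash
cat > h.py <<'E'
import numpy as np,cv2
from scipy.spatial.transform import Rotation as R
def cam(c):
    f=200/np.tan(np.radians(c["fov_y"])/2); return f,c["cx"],c["cy"],np.array(c["xyz"]),R.from_euler("xyz",c["rotation"],degrees=True).as_matrix()
def cast(c,uv,z):
    f,cx,cy,p,M=cam(c); uv=np.atleast_2d(uv).astype(float)
    d=np.c_[(uv[:,0]-cx)/f,(uv[:,1]-cy)/f,np.ones(len(uv))]@M.T
    return p+d*((z-p[2])/d[:,2])[:,None]
def proj(c,P):
    f,cx,cy,p,M=cam(c); q=(np.atleast_2d(P)-p)@M
    return np.c_[cx+f*q[:,0]/q[:,2],cy+f*q[:,1]/q[:,2]]
def crop(im,x0,y0,x1,y1,k,fn):
    cv2.imwrite(fn,cv2.resize(im[y0:y1,x0:x1,::-1],None,fx=k,fy=k,interpolation=cv2.INTER_CUBIC))
E
python3 - <<'E'
from h import *
from plant import cams
import pickle
c=cams.capture("top");pickle.dump(c,open("top.pkl","wb"))
s=cams.capture("scene");pickle.dump(s,open("scene.pkl","wb"))
crop(c["image"],190,130,270,215,7,"pics/t_nest.png")
crop(c["image"],280,110,400,200,6,"pics/t_puck.png")
crop(c["image"],225,210,355,290,6,"pics/t_spat.png")
crop(s["image"],255,150,435,270,4,"pics/s_all.png")
print(cast(c,[[365,137],[293,244],[347,230],[233,175]],0.02))
print(cast(s,[[393,225],[270,212],[308,243],[306,180]],0.02))
E
```

```text
[[0.61640981 0.04927262 0.02      ]
 [0.3646801  0.2286564  0.02      ]
 [0.39411249 0.10001116 0.02      ]
 [0.53363629 0.3688301  0.02      ]]
[[0.61193625 0.04991125 0.02      ]
 [0.37047701 0.24778412 0.02      ]
 [0.3972864  0.08383621 0.02      ]
 [0.52747368 0.35686358 0.02      ]]
```

View pics/t_nest.png

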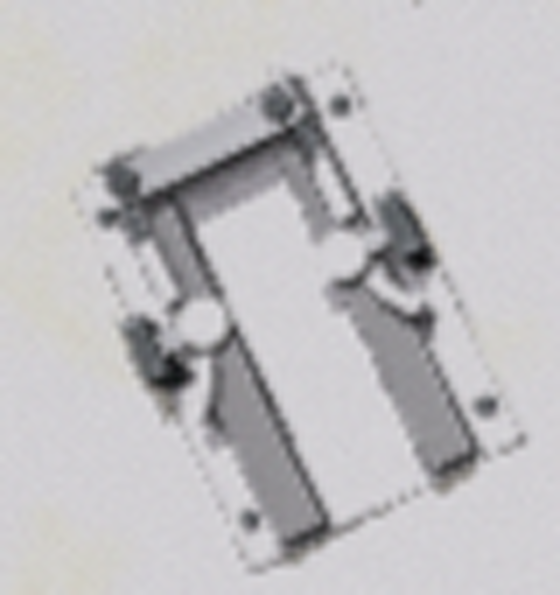

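View pics/t_puck.png

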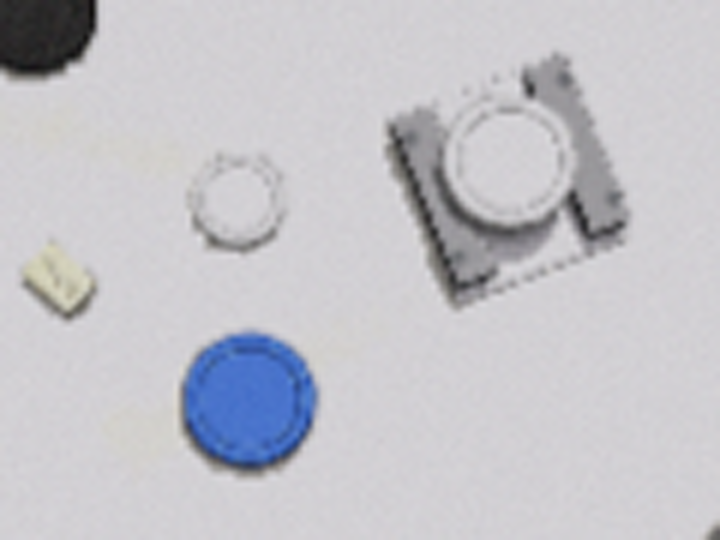

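View pics/t_spat.png

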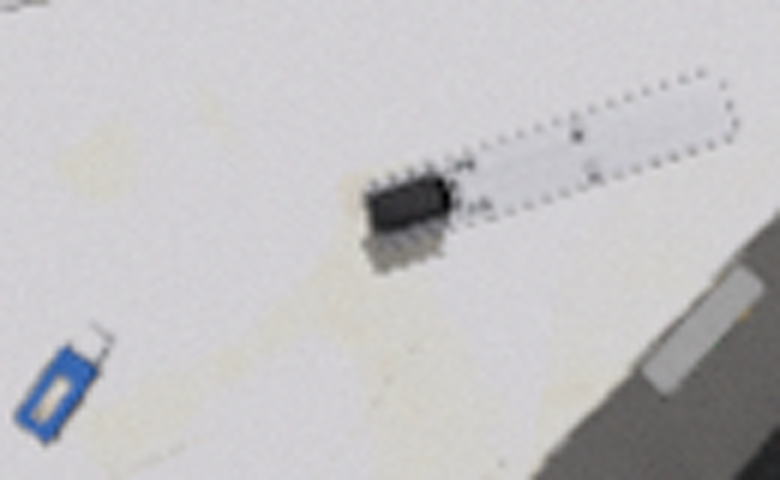

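View pics/s_all.png

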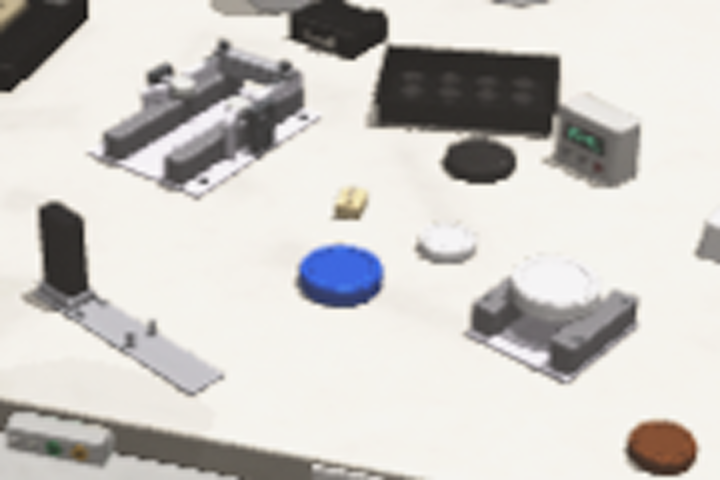

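The crops confirm the puck: it is the larger white disc, seated on the two-rail stand at (365,137). The small white disc at (320,144) is not on a stand. Next I'll take larger crops for corner picking.

Run:
```python
from h import *
import pickle
c=pickle.load(open("top.pkl","rb"));s=pickle.load(open("scene.pkl","rb"))
a=c["image"]
def cl(im): 
    l=cv2.cvtColor(im,cv2.COLOR_RGB2LAB);l[:,:,0]=cv2.createCLAHE(4,(4,4)).apply(l[:,:,0]);return cv2.cvtColor(l,cv2.COLOR_LAB2RGB)
crop(cl(a),340,115,390,165,12,"pics/t_st2.png")
crop(cl(s["image"]),365,205,420,250,12,"pics/s_st2.png")
crop(cl(s["image"]),270,150,345,205,10,"pics/s_ne2.png")
def f(L,k,o): return [((x+.5)/k-.5+o[0],(y+.5)/k-.5+o[1]) for x,y in L]
def show(n,L,k,o,z):
    P=cast(c,f(L,k,o),z)[:,:2]; print(n,P.round(4).tolist(),"mean",P.mean(0).round(4));
    for i in range(len(P)):
        d=P[(i+1)%len(P)]-P[i]; print("  ",np.hypot(*d).round(4),np.degrees(np.arctan2(d[1],d[0])).round(1))
show("nest",[(255,572),(522,440),(345,65),(80,185)],7,(190,130),.004)
show("blade tip",[(705,72),(738,138)],6,(225,210),.003)
show("pins",[(577,135),(593,178)],6,(225,210),.015)
show("griptop",[(366,193),(441,176),(452,213),(376,233)],6,(225,210),.065)
show("dongle",[(70,345),(18,415),(45,440),(97,375)],6,(225,210),.012)
show("puck",[(508,160)],6,(280,110),.038)
```

```text
nest [[0.4481, 0.3899], [0.4912, 0.2968], [0.6251, 0.3564], [0.5854, 0.4497]] mean [0.5374 0.3732]
   0.1027 -65.2
   0.1465 24.0
   0.1014 113.1
   0.1497 -156.5
blade tip [[0.4152, 0.1103], [0.3884, 0.098]] mean [0.4018 0.1042]
   0.0295 -155.3
   0.0295 24.7
pins [[0.3911, 0.1623], [0.3739, 0.1564]] mean [0.3825 0.1594]
   0.0181 -161.2
   0.0181 18.8
griptop [[0.37, 0.2424], [0.3757, 0.2139], [0.3616, 0.21], [0.3549, 0.239]] mean [0.3655 0.2263]
   0.0291 -78.9
   0.0146 -164.8
   0.0297 103.1
   0.0156 12.8
dongle [[0.3139, 0.3653], [0.287, 0.3863], [0.2769, 0.3757], [0.3018, 0.3548]] mean [0.2949 0.3705]
   0.0341 142.1
   0.0146 -133.6
   0.0325 -40.1
   0.016 41.2
puck [[0.6141, 0.0527]] mean [0.6141 0.0527]
   0.0 0.0
```

View pics/t_st2.png

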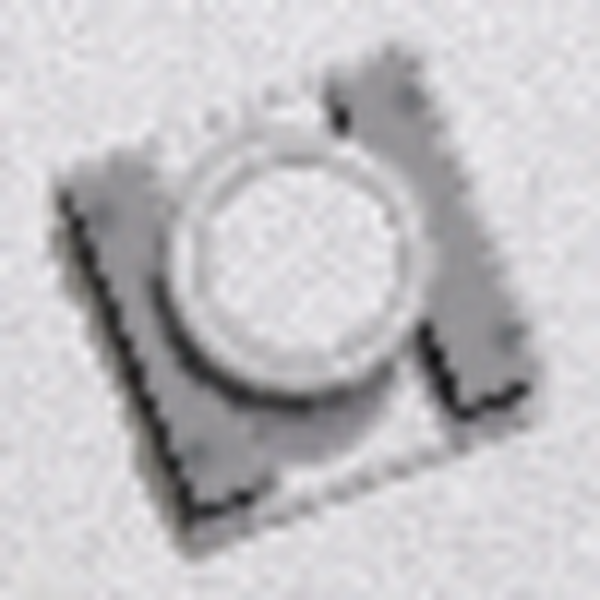

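View pics/s_st2.png

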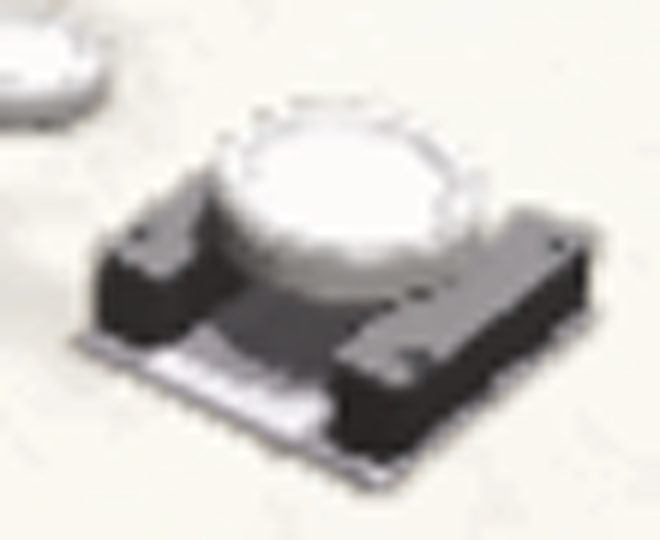

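View pics/s_ne2.png

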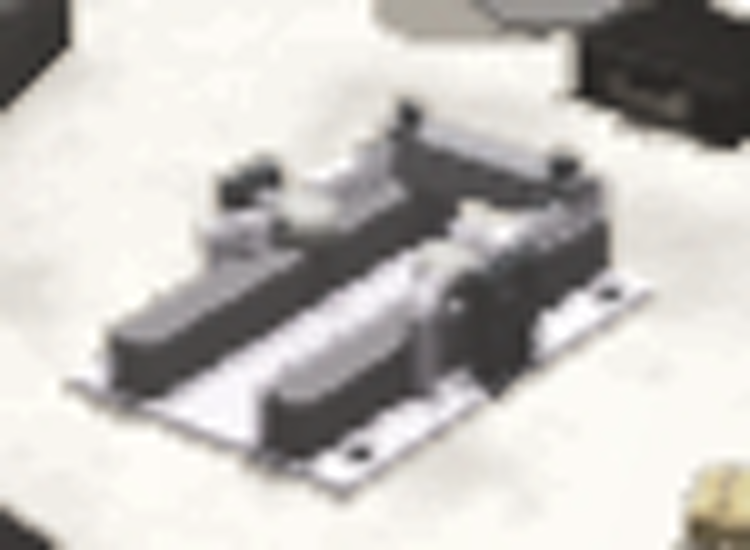

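Run:
```python
from h import *
import pickle
c=pickle.load(open("top.pkl","rb"));s=pickle.load(open("scene.pkl","rb"))
def f(L,k,o): return [((x+.5)/k-.5+o[0],(y+.5)/k-.5+o[1]) for x,y in L]
def show(c,n,L,k,o,z):
    P=cast(c,f(L,k,o),z)[:,:2]; print(n,P.round(4).tolist(),"mean",P.mean(0).round(4));
    for i in range(len(P)):
        d=P[(i+1)%len(P)]-P[i]; print("  ",np.hypot(*d).round(4),np.degrees(np.arctan2(d[1],d[0])).round(1))
show(c,"stand outer rails",[(62,180),(188,515),(530,390),(410,50)],12,(340,115),.024)
show(c,"stand inner rails",[(150,150),(265,490),(465,415),(335,80)],12,(340,115),.024)
show(c,"stand base front",[(190,555),(535,425)],12,(340,115),.004)
show(s,"S stand base",[(80,340),(380,490),(595,325)],12,(365,205),.004)
show(s,"S stand railtop near",[(115,245),(170,272),(345,355),(405,380)],12,(365,205),.024)
show(c,"nest inner front",[(325,527),(432,475)],7,(190,130),.024)
show(s,"S nest base",[(70,385),(340,495),(650,292)],10,(270,150),.004)
show(s,"S blade tip",[(190,393),(223,376)],4,(255,150),.003)
show(s,"S pins base",[(131,346),(152,335)],4,(255,150),.003)
show(s,"S pins top",[(131,333),(152,321)],4,(255,150),.015)
# grip by colour
for cc,n in((c,"top"),(s,"scene")):
    im=cc["image"]; m=(im.max(2)<70).astype(np.uint8)
    N,l,st,ce=cv2.connectedComponentsWithStats(m)
    for i in range(1,N):
        if 20<st[i][4]<600: print(n,st[i],ce[i].round(1), cv2.minAreaRect(np.argwhere(l==i)[:,::-1].astype(np.float32)))
```

```text
stand outer rails [[0.6352, 0.0977], [0.5665, 0.0748], [0.5897, 0.0059], [0.6595, 0.0271]] mean [0.6127 0.0514]
   0.0724 -161.6
   0.0728 -71.5
   0.073 16.9
   0.0746 109.0
stand inner rails [[0.6408, 0.0799], [0.5711, 0.0593], [0.585, 0.019], [0.6539, 0.0423]] mean [0.6127 0.0501]
   0.0726 -163.6
   0.0427 -71.0
   0.0727 18.7
   0.0397 109.3
stand base front [[0.5621, 0.0733], [0.5866, 0.0025]] mean [0.5743 0.0379]
   0.075 -70.9
   0.075 109.1
S stand base [[0.5602, 0.066], [0.5836, -0.0035], [0.6552, 0.0204]] mean [0.5997 0.0276]
   0.0733 -71.4
   0.0755 18.4
   0.1054 154.3
S stand railtop near [[0.5682, 0.0673], [0.5725, 0.0541], [0.5864, 0.0144], [0.5916, 0.0021]] mean [0.5797 0.0345]
   0.0138 -71.9
   0.0421 -70.8
   0.0134 -66.7
   0.0692 109.8
nest inner front [[0.4612, 0.3618], [0.4778, 0.3251]] mean [0.4695 0.3435]
   0.0403 -65.5
   0.0403 114.5
S nest base [[0.4441, 0.3807], [0.4855, 0.2883], [0.6186, 0.3493]] mean [0.5161 0.3394]
   0.1013 -65.9
   0.1464 24.7
   0.1773 169.8
S blade tip [[0.3866, 0.0939], [0.4109, 0.0993]] mean [0.3988 0.0966]
   0.0249 12.6
   0
[... 5201 characters left out ...]
  60] [319.5 181.9] ((319.3513488769531, 181.39187622070312), (6.411561012268066, 11.507928848266602), 9.462321281433105)
scene [366 186  17  10 126] [374.2 190.1] ((374.0, 190.5), (9.0, 16.0), 90.0)
scene [265 201  12  23 203] [270.4 212. ] ((270.390869140625, 211.97207641601562), (22.37157440185547, 9.903340339660645), 85.91438293457031)
scene [264 280  20  13 174] [272.9 286.5] ((273.2646789550781, 286.5588073730469), (17.896764755249023, 10.521127700805664), 12.52880859375)
scene [513 351  12  11  66] [518.  357.2] ((518.34619140625, 356.76922607421875), (11.28715991973877, 8.682430267333984), 29.744882583618164)
scene [ 84 383   7   6  29] [ 86.9 385.2] ((87.0, 385.5), (5.0, 6.0), 90.0)
```

```bash
cat >> h.py <<'E'
def axes(s):
    M=R.from_euler("xyz",s["eef_rot"],degrees=True).as_matrix(); return M
def yawz(M): return np.degrees(np.arctan2(M[1,2],M[0,2]))
def plan(s,p,zy=None):
    M=axes(s); d=M.T@(np.array(p)-s["tcp_pos"])*100
    t=0
    if zy is not None: t=(-(zy-yawz(M))+180)%360-180  # tool x points down
    print("shift cm",d.round(2),"turn",round(t,1)); return d,t
def st(s):
    print("t",round(s["time_s"],2),"tcp",s["tcp_pos"].round(4),"zyaw",round(yawz(axes(s)),2),"down",axes(s)[:,0].round(4),"F",s["contact_force"].round(2),"M",s["moment"].round(2),"w",round(s["gripper_width"],4),"q",s["joints"].round(1))
E
python3 - <<'E'
from h import *
from plant import sensors
s=sensors.get_state();st(s);print(axes(s).round(3))
plan(s,[.45,-.35,.22]);plan(s,[.52,-.1,.22]);plan(s,[.45,.1,.22]);plan(s,[.366,.224,.2],16.5);plan(s,[.366,.224,.2],196.5)
E
```

```text
t 0.25 tcp [ 0.2018 -0.6439  0.2261] zyaw 107.41 down [-4.e-04  7.e-04 -1.e+00] F [-0.67 -0.44  0.34] M [ 0.01 -0.01  0.02] w 0.0875 q [-56.1  20.6   0.7  -0.  -70.1 -16.5]
[[-0.    -0.954 -0.299]
 [ 0.001 -0.299  0.954]
 [-1.     0.     0.001]]
shift cm [  0.62 -32.47  20.62] turn 0
shift cm [  0.64 -46.63  42.38] turn 0
shift cm [  0.66 -45.94  63.56] turn 0
shift cm [  2.67 -41.63  77.9 ] turn 90.9
shift cm [  2.67 -41.63  77.9 ] turn -89.1
```

```bash
python3 -m handwheel '[0,-3,2.7,0, 0.1,-8,7.3,-8, 0.2,-13,12,-18, 0.3,-18,16.5,-28, 0.4,-23,21,-38, 0.4,-28,25.5,-48, 0.4,-33,30,-58, 0.5,-38,34.5,-68, 0.5,-42,38.5,-78, 0.6,-46.6,42.4,-88]' 8.7 60
python3 - <<'E'
from h import *
from plant import sensors
s=sensors.get_state();st(s)
plan(s,[.366,.2255,.2],196.5);plan(s,[.366,.2255,.12],196.5)
E
```

```text
time_s: 1.5
tcp_pos: [0.5063, -0.1214, 0.2213]
eef_rot: [166.9, 89.9, 2.6]
contact_force: [1.6, -1.7, -0.5]
gripper_width: 0.0871
t 1.5 tcp [ 0.5063 -0.1214  0.2213] zyaw -164.24 down [ 9.e-04  0.e+00 -1.e+00] F [ 1.55 -1.72 -0.45] M [-0.15 -0.02 -0.  ] w 0.0871 q [  8.1   6.1 -19.1   0.  -64.7   7.6]
shift cm [  2.12 -37.19   4.08] turn -0.7
shift cm [ 10.12 -37.2    4.09] turn -0.7
```

Run:
```python
from h import *
from plant import sensors
s=sensors.get_state();s["tcp_pos"]=np.array([.52,-.1,.22])
plan(s,[.366,.2255,.15],196.5)
```

```text
shift cm [  6.99 -35.51   5.99] turn -0.7
```

```bash
python3 -m handwheel '[0,-3,0.5,0, 1,-8,1.3,0, 2,-13,2.2,-0.3, 3,-18,3,-0.6, 4,-23,3.9,-1, 5,-28,4.7,-1, 6,-32,5.4,-1, 7,-35.5,6,-1, 7,-35.5,6,-1, 7,-35.5,6,-1]'
python3 - <<'E'
from h import *
from plant import sensors,cams
import pickle
s=sensors.get_state();st(s)
c=cams.capture("wrist");pickle.dump(c,open("w1.pkl","wb"));cv2.imwrite("pics/w1.png",c["image"][:,:,::-1])
c=cams.capture("scene");crop(c["image"],180,100,420,280,3,"pics/s1.png")
plan(s,[.366,.2255,.03],196.5)
E
```

```text
time_s: 2.75
tcp_pos: [0.3534, 0.2028, 0.151]
eef_rot: [58.4, 90.0, -105.1]
contact_force: [-0.1, -0.5, 0.0]
gripper_width: 0.087
t 2.75 tcp [0.3534 0.2028 0.151 ] zyaw -163.55 down [-0.e+00 -1.e-04 -1.e+00] F [-0.1  -0.5   0.01] M [ 0.01  0.15 -0.03] w 0.087 q [ 57.9  -1.6 -37.4   0.  -54.2 -41.5]
shift cm [12.1  -1.82 -1.85] turn -0.0
```

View pics/w1.png

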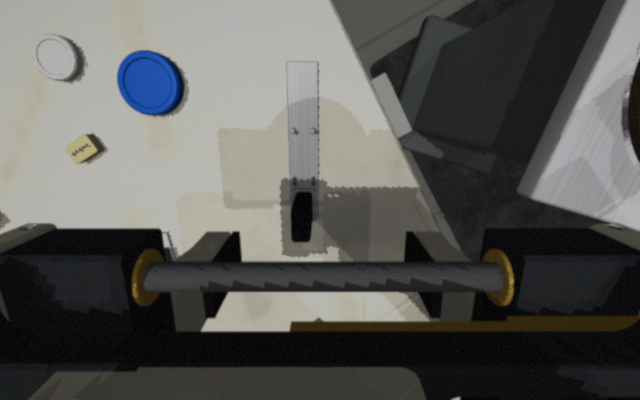

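View pics/s1.png

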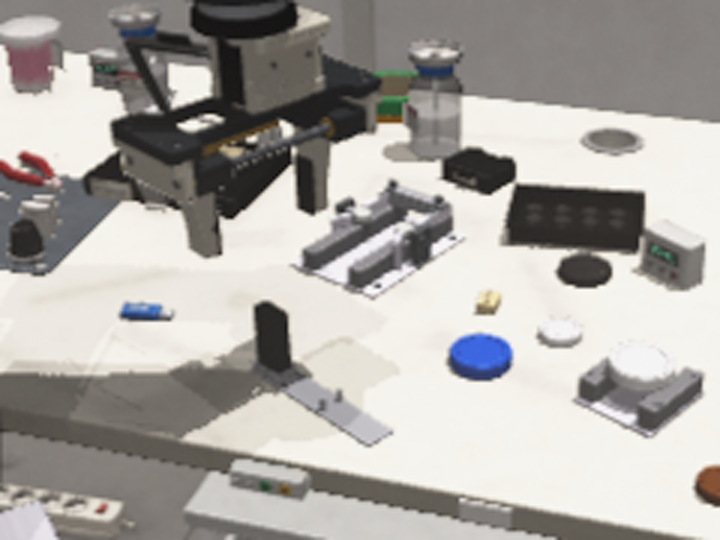

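The wrist view shows the blade tip corners at (287,62) and (319,62), the pins near (294,131) and (313,131), and the grip top around (302,217). In the scene view the spatula is free and upright.

Run:
```python
from h import *
import pickle
c=pickle.load(open("w1.pkl","rb"))
print(c["xyz"],c["rotation"])
crop(c["image"],270,50,340,260,4,"pics/w1c.png")
t=cast(c,[[287,62],[319,62]],.003);print(t.round(4))
im=c["image"][190:250,270:330];m=(im.max(2)<40).astype(np.uint8)
N,l,s,ce=cv2.connectedComponentsWithStats(m);
for i in range(1,N):
    if s[i][4]>50:print(s[i],ce[i])
print(cast(c,[[35,70]],.024), "blue",cast(c,[[150,82]],.01),"white",cast(c,[[57,58]],.008))
tp=pickle.load(open("top.pkl","rb")); sc=pickle.load(open("scene.pkl","rb"))
for z in(.01,):
  for cc,b in((tp,((321,177),)),(sc,((340,218),))):print(cast(cc,b,z))
```

```text
[0.37435509 0.13304373 0.30939426] [ 1.64364532e+02  6.57794251e-02 -1.63575387e+02]
[[0.4154 0.1057 0.003 ]
 [0.3883 0.0977 0.003 ]]
[ 21   2  22  50 946] [31.55602537 26.40063425]
[[0.61142566 0.1725963  0.024     ]] blue [[0.52565251 0.15610627 0.01      ]] white [[0.60690563 0.15941632 0.008     ]]
[[0.52393546 0.15794145 0.01      ]]
[[0.52172435 0.15104983 0.01      ]]
```

View pics/w1c.png

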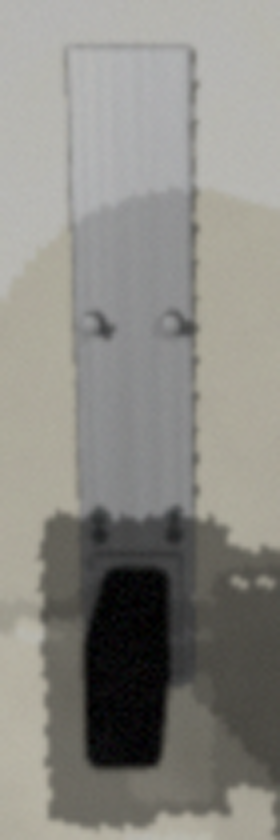

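Run:
```python
from h import *
from plant import sensors
s=sensors.get_state();st(s);plan(s,[.3648,.228,.15],196.4);plan(s,[.3648,.228,.026],196.4)
```

```text
t 2.85 tcp [0.3537 0.2024 0.1511] zyaw -163.64 down [ 2.e-04  3.e-04 -1.e+00] F [-0.39 -0.7  -0.05] M [-0.    0.08 -0.01] w 0.0866 q [ 57.9  -1.6 -37.4   0.  -54.2 -41.5]
shift cm [ 0.11 -2.14 -1.78] turn -0.0
shift cm [12.51 -2.14 -1.78] turn -0.0
```

```bash
python3 -m handwheel '[0,-1.1,-0.9,0, 0.1,-2.1,-1.8,0, 3,-2.1,-1.8,0, 5,-2.1,-1.8,0, 6,-2.1,-1.8,0, 6,-2.1,-1.8,0, 6,-2.1,-1.8,0, 6,-2.1,-1.8,0, 6,-2.1,-1.8,0, 6,-2.1,-1.8,0]'
python3 - <<'E'
from h import *
from plant import sensors,cams
import pickle
s=sensors.get_state();st(s);plan(s,[.3648,.228,.026],196.4)
c=cams.capture("wrist");cv2.imwrite("pics/w2.png",c["image"][:,:,::-1])
c=cams.capture("scene");crop(c["image"],180,120,340,260,4,"pics/s2.png")
E
```

```text
time_s: 4.1
tcp_pos: [0.3649, 0.2283, 0.0912]
eef_rot: [-139.2, 90.0, 57.2]
contact_force: [0.6, -0.6, 0.4]
gripper_width: 0.087
t 4.1 tcp [0.3649 0.2283 0.0912] zyaw -163.59 down [ 4.e-04  6.e-04 -1.e+00] F [ 0.61 -0.6   0.39] M [ 0.02  0.11 -0.  ] w 0.087 q [ 58.5   5.5 -39.6   0.  -44.9 -42.1]
shift cm [6.52 0.02 0.02] turn 0.0
```

View pics/w2.png

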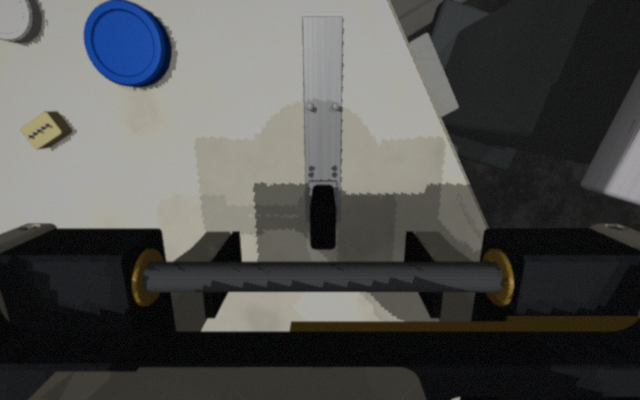

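View pics/s2.png

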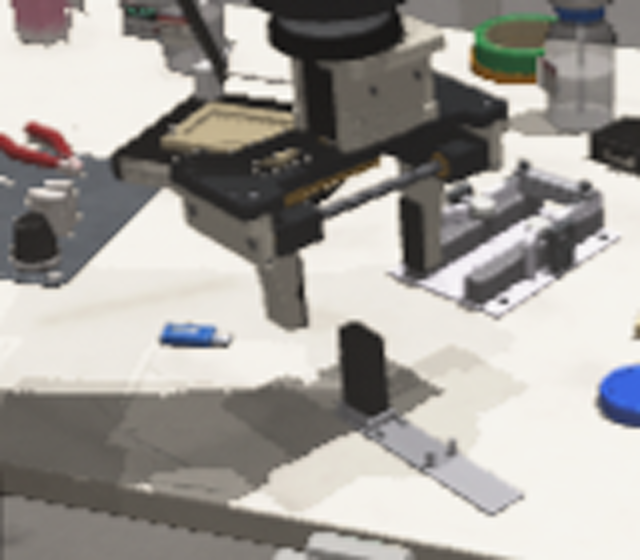

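The wrist view has the grip centred between the fingers at x≈322. In the scene view the fingertip midpoint is about (355,295), right above the grip top at (360,330). I'll descend and grip.

```bash
python3 -m handwheel '[1.5,0,0,0, 3,0,0,0, 4.5,0,0,0, 5.7,0,0,0, 6.5,0,0,0, 6.5,0,0,0, 6.5,0,0,0, 6.5,0,0,0, 6.5,0,0,0, 6.5,0,0,0]' && python3 -m handwheel '[0,0,0,0,0,0,0,0,0,0,0,0,0,0,0,0,0,0,0,0,0,0,0,0,0,0,0,0,0,0,0,0,0,0,0,0,0,0,0,0]' 0.8 60;  python3 - <<'E'
from h import *
from plant import sensors,cams
import pickle
s=sensors.get_state();st(s)
E
```

```text
time_s: 5.45
tcp_pos: [0.3649, 0.2282, 0.0261]
eef_rot: [-135.7, 90.0, 60.7]
contact_force: [0.3, -0.2, 0.3]
gripper_width: 0.0866
time_s: 6.7
tcp_pos: [0.3648, 0.2281, 0.0259]
eef_rot: [-42.9, 90.0, 153.6]
contact_force: [0.4, 0.2, -1.0]
gripper_width: 0.0155
t 6.7 tcp [0.3648 0.2281 0.0259] zyaw -163.6 down [-0.  0. -1.] F [ 0.38  0.19 -0.98] M [0.11 0.09 0.01] w 0.0155 q [ 58.5  12.  -43.8  -0.  -34.2 -42.1]
```

Gripped at 15.5 mm. Next I'll lift, turn to the stand's heading, and move to the pre-entry position.

```bash
python3 - <<'E'
from h import *
from plant import sensors,cams
s=sensors.get_state();st(s)
h=np.radians(18.6);u=np.array([np.cos(h),np.sin(h)])
g=np.array([.6127,.0508])-.197*u;print(g)
plan(s,[g[0],g[1],.106],288.6)
E
python3 -m handwheel '[-1.5,0,0,0, -3.5,0,0,0, -5.5,0,0,0, -7.5,0,0,0, -8,0,0,0, -8,0,0,0, -8,0,0,0, -8,0,0,0, -8,0,0,0, -8,0,0,0]'
python3 - <<'E'
from h import *
from plant import sensors,cams
s=sensors.get_state();st(s)
c=cams.capture("wrist");cv2.imwrite("pics/w3.png",c["image"][:,:,::-1])
E
```

```text
t 6.7 tcp [0.3648 0.2281 0.0259] zyaw -163.6 down [-0.  0. -1.] F [ 0.38  0.19 -0.98] M [0.11 0.09 0.01] w 0.0155 q [ 58.5  12.  -43.8  -0.  -34.2 -42.1]
[ 0.42598962 -0.01203498]
shift cm [-8.01 24.77  0.91] turn -92.2
time_s: 7.95
tcp_pos: [0.3648, 0.228, 0.1057]
eef_rot: [39.1, 90.0, -124.5]
contact_force: [-0.3, -0.7, -2.1]
gripper_width: 0.0156
t 7.95 tcp [0.3648 0.228  0.1057] zyaw -163.6 down [-3.e-04 -4.e-04 -1.e+00] F [-0.29 -0.69 -2.15] M [0.03 0.15 0.02] w 0.0156 q [ 58.5   4.3 -38.5  -0.  -47.2 -42.1]
```

View pics/w3.png

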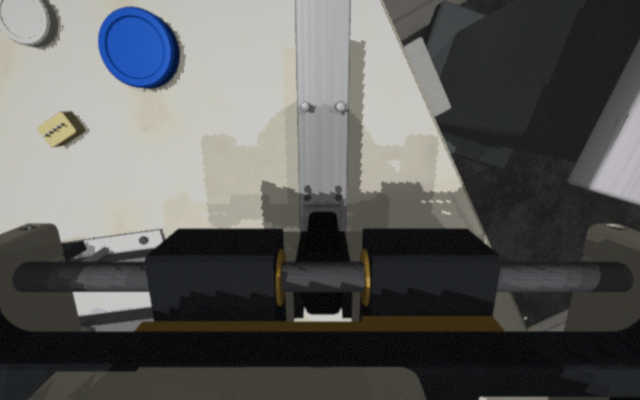

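The wrist view shows the spatula held square, with pins at (306,106) and (341,106). I'll use these to check the blade's offset from the TCP. The move goes ahead too.

```bash
python3 -m handwheel '[0,1.5,0.1,-7, 0,4,0.2,-17, 0,7,0.3,-27, 0,10,0.4,-37, 0,13,0.5,-47, 0,16,0.6,-57, 0,19,0.7,-67, 0,22,0.8,-77, 0,24,0.9,-87, 0,24.8,0.9,-92.2]' && python3 -m handwheel '[0,0,0,0,0,0,0,0,0,0,0,0,0,0,0,0,0,0,0,0,0,0,0,0,0,0,0,0,0,0,0,0,0,0,0,0,0,0,0,0]'
python3 - <<'E'
from h import *
from plant import sensors,cams
import pickle
s=sensors.get_state();st(s)
c=cams.capture("wrist");cv2.imwrite("pics/w4.png",c["image"][:,:,::-1]);pickle.dump((c,s),open("w4.pkl","wb"))
c=cams.capture("top");crop(c["image"],280,100,420,260,4,"pics/t4.png");pickle.dump((c,s),open("t4.pkl","wb"))
E
```

```text
time_s: 9.25
tcp_pos: [0.4263, -0.0134, 0.1058]
eef_rot: [-78.5, 90.0, -149.7]
contact_force: [-0.3, -0.5, -1.4]
gripper_width: 0.0156
time_s: 10.5
tcp_pos: [0.4262, -0.0124, 0.1059]
eef_rot: [-77.1, 90.0, -148.5]
contact_force: [0.2, 0.3, -1.7]
gripper_width: 0.0158
t 10.5 tcp [ 0.4262 -0.0124  0.1059] zyaw -71.4 down [-0. -0. -1.] F [ 0.16  0.3  -1.69] M [-0.09  0.14 -0.01] w 0.0158 q [ 25.1   3.9 -38.9   0.  -47.2  83.5]
```

View pics/w4.png

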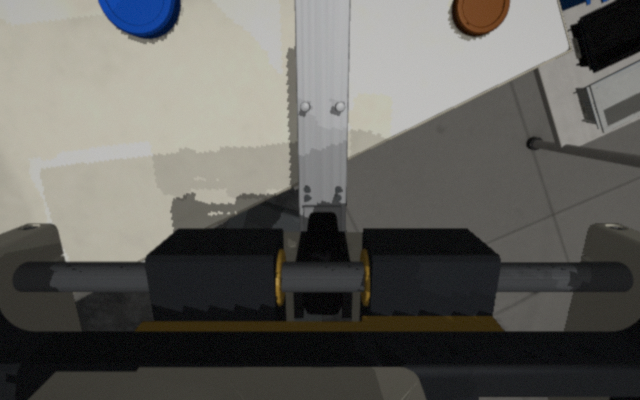

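View pics/t4.png

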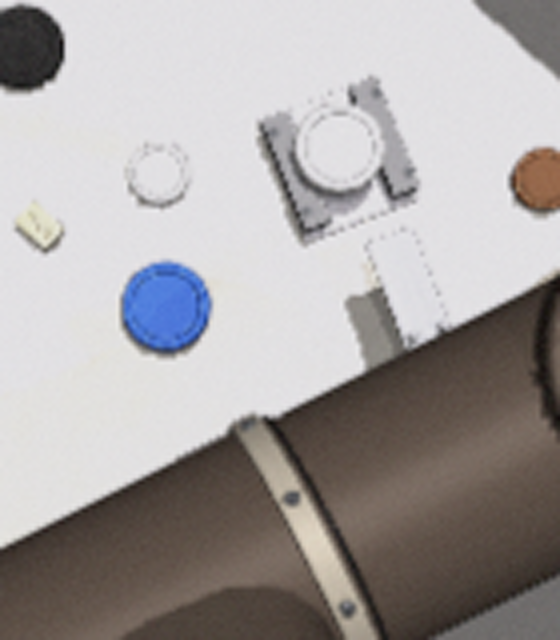

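The top view shows the stand, puck undisturbed and the blade tip at crop (366,240) and (410,228), pointing at the slot.

Run:
```python
from h import *
import pickle
c,s=pickle.load(open("t4.pkl","rb"));w,_=pickle.load(open("w4.pkl","rb"))
f=lambda L,k,o:[((x+.5)/k-.5+o[0],(y+.5)/k-.5+o[1]) for x,y in L]
z=s["tcp_pos"][2]-.026
t=cast(c,f([(366,240),(410,228)],4,(280,100)),z+.003);p=cast(w,[[306,106],[340,106]],z+.015)
h=np.radians(18.6);u=np.array([np.cos(h),np.sin(h)]);n=np.array([-u[1],u[0]]);S=np.array([.6127,.0508]);T=s["tcp_pos"][:2]
for a in(t,p):
    m=a.mean(0)[:2];print(a.round(4).tolist(),"rel TCP along,lat",(m-T)@u,(m-T)@n,"rel stand",(m-S)@u,(m-S)@n)
print("tcp rel stand",(T-S)@u,(T-S)@n)
pk=cast(c,f([(338,149)],4,(280,100)),.038)[0][:2];print("puck",pk,(pk-S)@u,(pk-S)@n)
```

```text
[[0.5495, 0.0433, 0.0829], [0.5556, 0.0182, 0.0829]] rel TCP along,lat 0.13350629579915693 0.0005646232863288484 rel stand -0.06337531943205313 0.00019236387981007665
[[0.4931, 0.0185, 0.0949], [0.4985, 0.0022, 0.0949]] rel TCP along,lat 0.07319120466051748 -0.0006675495719444826 rel stand -0.12369041057069259 -0.0010398089784632578
tcp rel stand -0.1968816152312101 -0.00037225940651877833
puck [0.61262858 0.05303628] 0.0006455921339900913 0.00214225149732108
```

Blade geometry agrees with the sizes given (pins at 73 mm, tip at 133 mm from the TCP, lateral error under 1 mm). I'll descend and check the height before entering the slot.

```bash
python3 -m handwheel '[1.5,0,0,0, 3,0,-0.1,0, 4.5,0,-0.15,0, 5.8,0,-0.15,0, 6.6,0,-0.15,0, 6.6,0,-0.15,0, 6.6,0.5,-0.15,0, 6.6,1,-0.15,0, 6.6,1,-0.15,0, 6.6,1,-0.15,0]'
python3 - <<'E'
from h import *
from plant import sensors,cams
import pickle
s=sensors.get_state();st(s)
c=cams.capture("scene");crop(c["image"],290,170,450,270,5,"pics/s5.png")
w=cams.capture("wrist");crop(w["image"],200,0,440,210,3,"pics/w5.png")
E
```

```text
time_s: 11.85
tcp_pos: [0.4352, -0.0077, 0.04]
eef_rot: [117.7, 90.0, 46.3]
contact_force: [-0.8, -0.5, -1.5]
gripper_width: 0.0159
t 11.85 tcp [ 0.4352 -0.0077  0.04  ] zyaw -71.4 down [ 1.e-04  1.e-04 -1.e+00] F [-0.79 -0.53 -1.51] M [-0.09  0.19  0.05] w 0.0159 q [ 25.1  10.9 -42.4  -0.  -36.7  83.5]
```

View pics/s5.png

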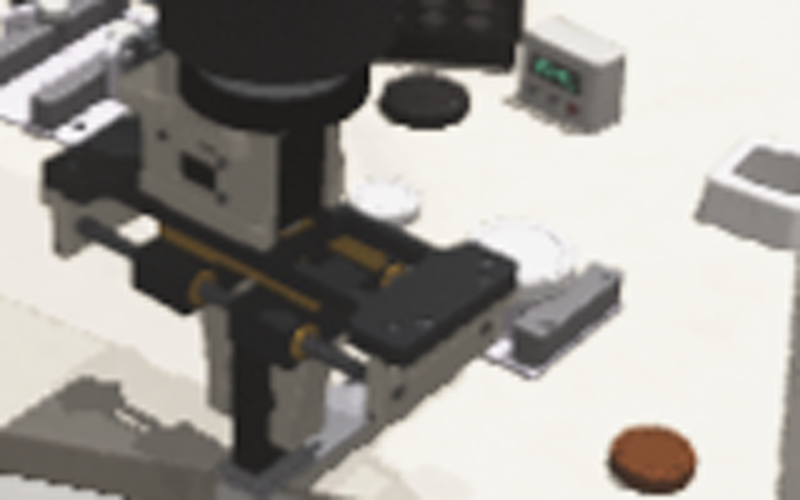

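View pics/w5.png

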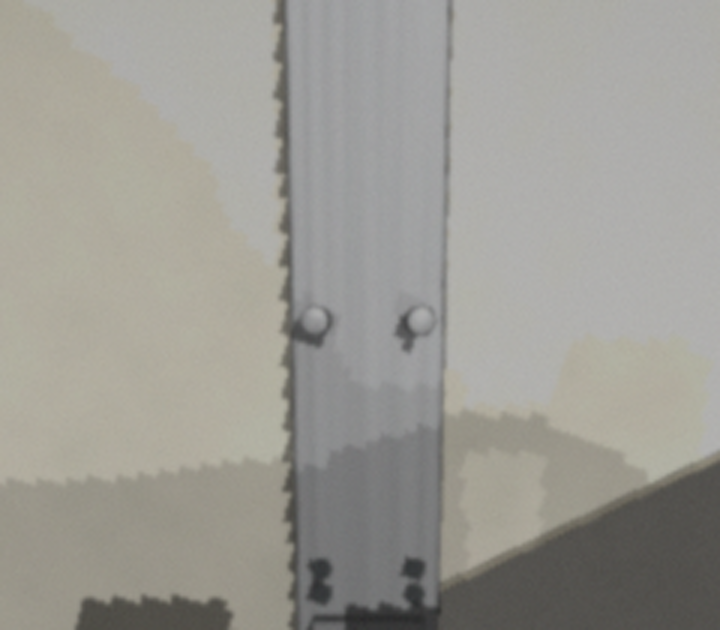

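Blade is just off the stand with height correct (underside 14 mm), pins unobstructed at crop (313,320) and (420,320). Advancing into the slot.

```bash
python3 -m handwheel '[0,0.8,0,0, 0,2,0,0, 0,3.2,0,0, 0,4.4,0,0, 0,5.6,0,0, 0,6.6,0,0, 0,7.2,0,0, 0,7.6,0,0, 0,8,0,0, 0,8,0,0]'
python3 - <<'E'
from h import *
from plant import sensors,cams
import pickle
s=sensors.get_state();st(s)
c=cams.capture("top");crop(c["image"],330,100,410,180,7,"pics/t6.png")
w=cams.capture("wrist");crop(w["image"],200,0,440,210,3,"pics/w6.png")
E
```

```text
time_s: 13.2
tcp_pos: [0.5112, 0.0179, 0.0399]
eef_rot: [91.4, 90.0, 20.0]
contact_force: [-0.6, 0.8, -2.0]
gripper_width: 0.016
t 13.2 tcp [0.5112 0.0179 0.0399] zyaw -71.39 down [ 1.e-04  0.e+00 -1.e+00] F [-0.63  0.79 -2.01] M [-0.11  0.14  0.01] w 0.016 q [ 24.   17.1 -33.    0.  -39.9  84.6]
```

View pics/t6.png

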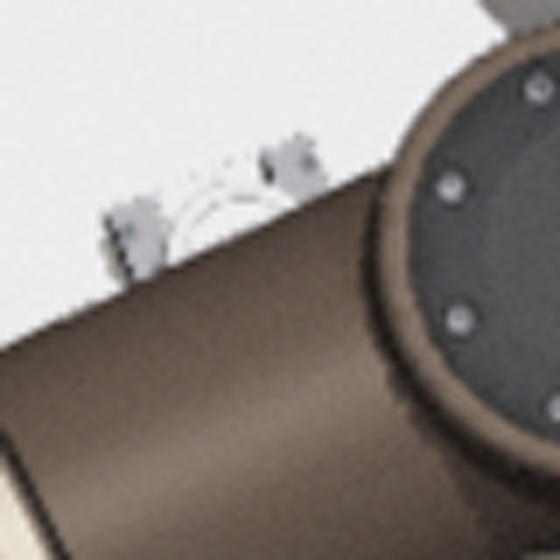

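View pics/w6.png

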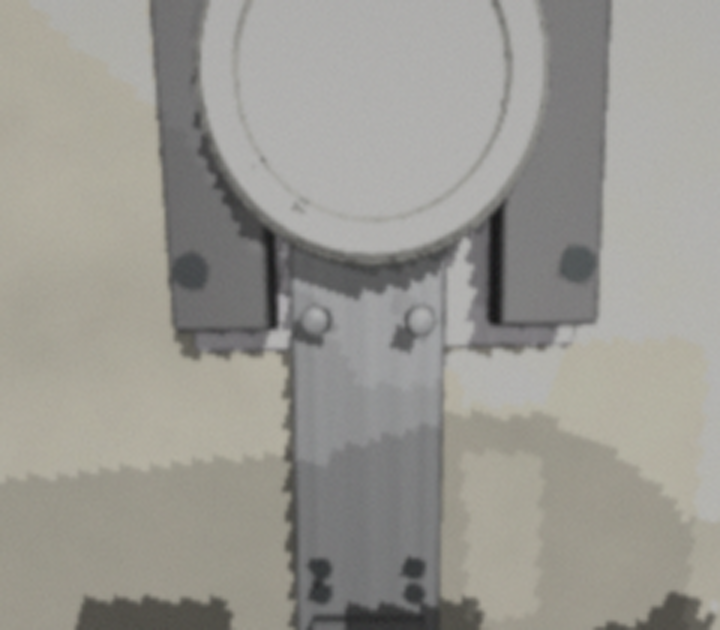

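Run:
```python
from h import *
from plant import cams,sensors
w=cams.capture("wrist");s=sensors.get_state()
h=np.radians(18.6);u=np.array([np.cos(h),np.sin(h)]);n=np.array([-u[1],u[0]]);T=s["tcp_pos"][:2]
f=lambda x,y:((x+.5)/3-.5+200,(y+.5)/3-.5)
for nm,p,z in [("pinL top",(313,320),.029),("pinR",(421,320),.029),("puck top near",(372,250),.038),("puck top L",(200,75),.038),("puck top R",(547,75),.038),("puck bot near",(372,264),.024),("railL inner",(270,328),.024),("railR inner",(499,322),.024),("railL far",(276,232),.024),("railR far",(500,215),.024)]:
    q=cast(w,f(*p),z)[0,:2]-T;print(nm,(q@u).round(4),(q@n).round(4))
```

```text
pinL top 0.073 0.0089
pinR 0.073 -0.0093
puck top near 0.0836 -0.001
puck top L 0.1084 0.0248
puck top R 0.1083 -0.0272
puck bot near 0.0823 -0.001
railL inner 0.0717 0.0167
railR inner 0.0727 -0.0231
railL far 0.0874 0.0152
railR far 0.0901 -0.0226
```

Wrist view shows the puck centred on the blade within 1 mm with a gap of about 9 mm to the pins. I'll close the gap gently, then lift slowly.

```bash
python3 -m handwheel '[0,0.3,0.05,0, 0,0.6,0.1,0, 0,0.8,0.1,0, 0,0.9,0.1,0, 0,0.93,0.1,0, -0.3,0.93,0.1,0, -0.6,0.93,0.1,0, -0.8,0.93,0.1,0, -1,0.93,0.1,0, -1.2,0.93,0.1,0]'
python3 - <<'E'
from h import *
from plant import sensors,cams
s=sensors.get_state();st(s)
w=cams.capture("wrist");crop(w["image"],200,0,440,210,3,"pics/w7.png")
c=cams.capture("scene");crop(c["image"],290,170,450,270,5,"pics/s7.png")
E
```

```text
time_s: 14.6
tcp_pos: [0.5201, 0.0198, 0.052]
eef_rot: [-69.7, 90.0, -141.1]
contact_force: [-0.5, -0.3, -2.4]
gripper_width: 0.0159
t 14.6 tcp [0.5201 0.0198 0.052 ] zyaw -71.39 down [-0. -0. -1.] F [-0.48 -0.26 -2.42] M [-0.14  0.16  0.  ] w 0.0159 q [ 23.8  16.8 -31.2   0.  -42.   84.8]
```

View pics/w7.png

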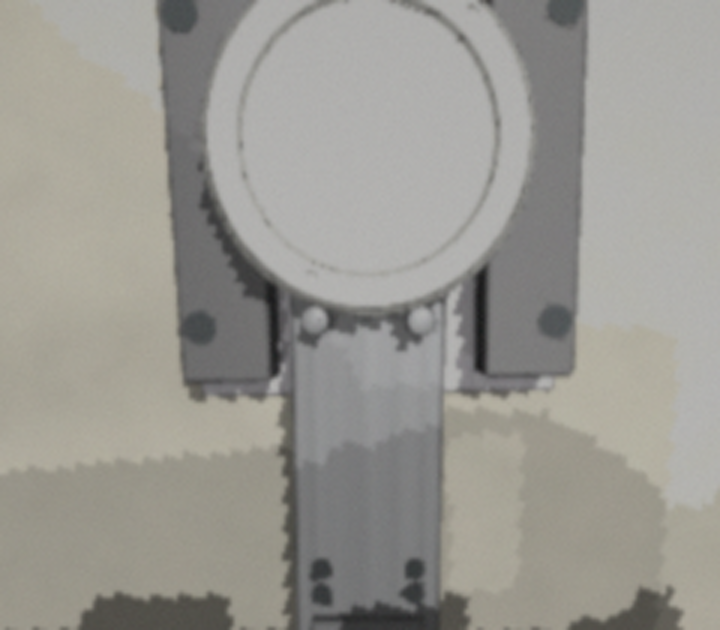

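View pics/s7.png

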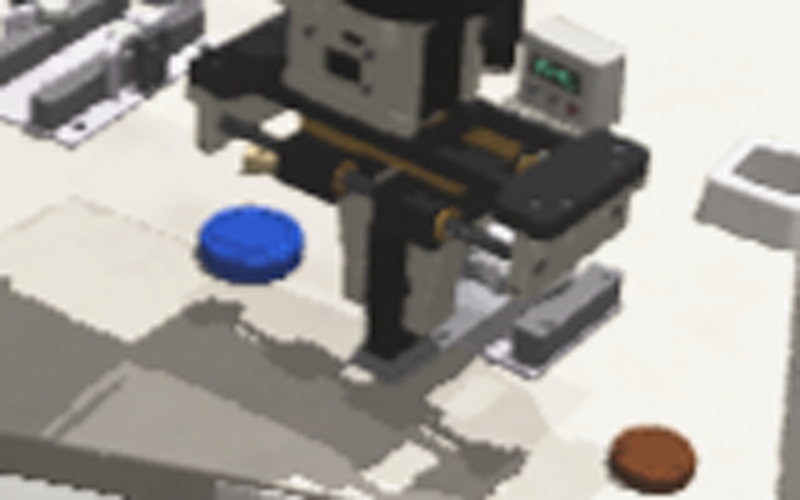

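The puck now lies on the blade against both pins (crop 313/420, 320), centred within about 0.5 mm. I'll lift further and carry it to the nest.

```bash
python3 -m handwheel '[-0.5,0,0,0, -1.3,0,0,0, -2.3,0,0,0, -3.3,0,0,0, -4.3,0,0,0, -5.2,0,0,0, -5.7,0,0,0, -6,0,0,0, -6,0,0,0, -6,0,0,0]'
python3 - <<'E'
from h import *
from plant import sensors,cams
s=sensors.get_state();st(s)
h=np.radians(24.2);u=np.array([np.cos(h),np.sin(h)])
g=np.array([.538,.374])-.148*u;print(g)
plan(s,[*g,.112],288.6+5.6)
E
```

```text
time_s: 15.95
tcp_pos: [0.52, 0.0198, 0.1116]
eef_rot: [-91.3, 90.0, -162.7]
contact_force: [-0.6, -0.0, -2.0]
gripper_width: 0.0152
t 15.95 tcp [0.52   0.0198 0.1116] zyaw -71.4 down [-6.e-04 -2.e-04 -1.e+00] F [-0.56 -0.04 -2.02] M [-0.13  0.22 -0.  ] w 0.0152 q [ 23.8  12.3 -27.6  -0.  -50.2  84.8]
[0.40300622 0.31333139]
shift cm [ -0.04  -1.72 -31.55] turn -5.6
```

```bash
python3 -m handwheel '[0,0,-0.6,0, 0,-0.1,-1.8,-0.3, 0,-0.2,-3.6,-0.6, 0,-0.3,-5.6,-1, 0,-0.4,-7.6,-1.4, 0,-0.5,-9.6,-1.7, 0,-0.6,-11.6,-2, 0,-0.7,-13.4,-2.3, 0,-0.8,-14.8,-2.6, 0,-0.9,-15.8,-2.8]' && python3 -m handwheel '[0,0,-0.8,-0.1, 0,-0.1,-2.2,-0.4, 0,-0.2,-4,-0.7, 0,-0.3,-6,-1, 0,-0.4,-8,-1.4, 0,-0.5,-10,-1.8, 0,-0.6,-12,-2.1, 0,-0.7,-13.8,-2.4, 0,-0.8,-15,-2.7, 0,-0.8,-15.7,-2.8]'
python3 - <<'E'
from h import *
from plant import sensors,cams
import pickle
s=sensors.get_state();st(s)
w=cams.capture("wrist");s=sensors.get_state();cv2.imwrite("pics/w8.png",w["image"][:,:,::-1]);pickle.dump((w,s),open("w8.pkl","wb"))
c=cams.capture("top");crop(c["image"],180,110,310,220,5,"pics/t8.png");pickle.dump((c,s),open("t8.pkl","wb"))
plan(s,[.4030,.3133,.112],294.2)
E
```

```text
time_s: 17.2
tcp_pos: [0.4608, 0.1676, 0.1119]
eef_rot: [141.1, 90.0, 72.5]
contact_force: [0.7, 0.1, -1.6]
gripper_width: 0.0157
time_s: 18.45
tcp_pos: [0.3961, 0.3106, 0.1119]
eef_rot: [-66.2, 90.0, -131.9]
contact_force: [-0.1, -0.8, -1.1]
gripper_width: 0.0156
t 18.45 tcp [0.3961 0.3106 0.1119] zyaw -65.75 down [-1.e-04 -1.e-04 -1.e+00] F [-0.13 -0.79 -1.1 ] M [-0.19  0.18 -0.09] w 0.0156 q [ 60.5  10.7 -29.6  -0.  -49.7  53.7]
shift cm [-0.01  0.71  0.07] turn 0.0
```

View pics/w8.png

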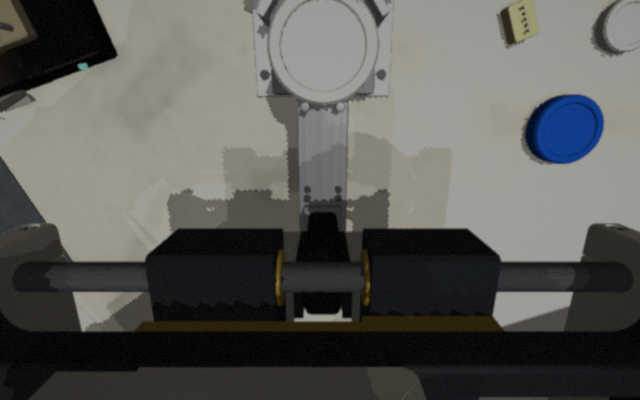

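View pics/t8.png

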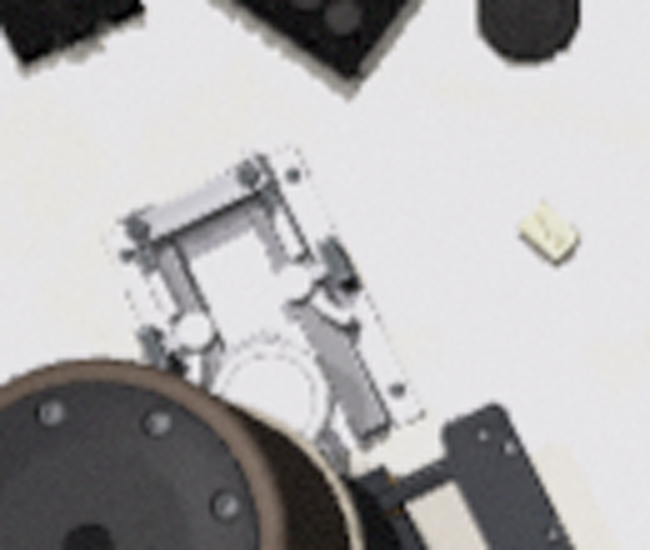

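The wrist view shows the puck still on the blade against the pins (305/340, 106). The nest base front corners are near (257,95) and (389,96), roughly symmetric. Enlarging to measure.

Run:
```python
from h import *
import pickle
w,s=pickle.load(open("w8.pkl","rb"));crop(w["image"],240,0,410,130,4.5,"pics/w8c.png")
```

```text
(no output)
```

View pics/w8c.png

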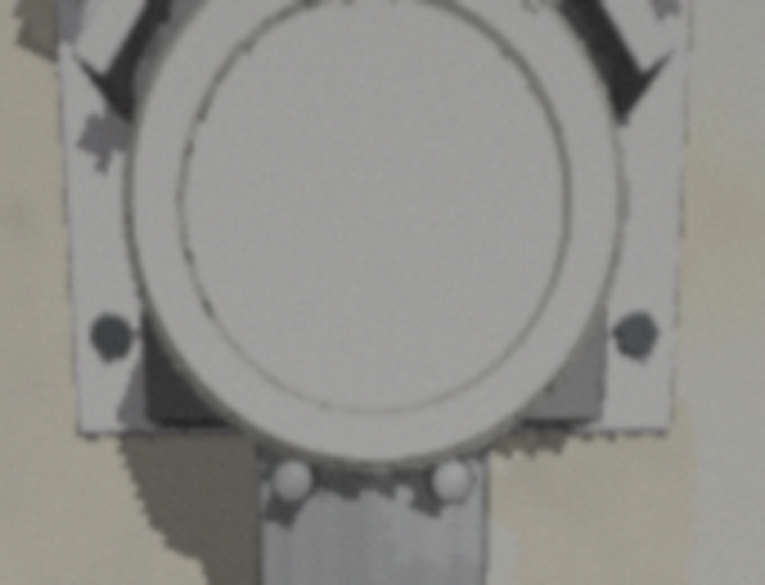

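Run:
```python
from h import *
import pickle
w,s=pickle.load(open("w8.pkl","rb"))
M=axes(s);h=np.radians(yawz(M)+90);u=np.array([np.cos(h),np.sin(h)]);n=np.array([-u[1],u[0]]);T=s["tcp_pos"][:2];zu=s["tcp_pos"][2]-.026
f=lambda x,y:((x+.5)/4.5-.5+240,(y+.5)/4.5-.5)
print(s["tcp_pos"],np.degrees(h))
N=np.array([.538,.374]);a=np.radians(24.2);U=np.array([np.cos(a),np.sin(a)]);V=np.array([-U[1],U[0]])
for nm,p,z in [("baseFL",(80,433),.004),("baseFR",(669,430),.004),("baseL up",(62,60),.004),("baseR up",(688,60),.004),("screwL",(111,337),.004),("screwR",(635,335),.004),("railL out front",(147,418),.024),("railR out front",(602,412),.024),("pinL",(292,481),zu+.015),("pinR",(453,481),zu+.015),("puckL",(130,210),zu+.017),("puckR",(621,210),zu+.017),("pucknear",(375,463),zu+.017)]:
    q=cast(w,f(*p),z)[0,:2];print(nm,((q-T)@u).round(4),((q-T)@n).round(4)," nest:",((q-N)@U).round(4),((q-N)@V).round(4))
```

```text
[0.39619309 0.31100506 0.11189441] 24.245203449398744
baseFL 0.0809 0.0506  nest: -0.0743 0.0513
baseFR 0.0814 -0.0526  nest: -0.0737 -0.0518
baseL up 0.1395 0.0504  nest: -0.0157 0.0512
baseR up 0.1394 -0.0526  nest: -0.0157 -0.0518
screwL 0.0967 0.0444  nest: -0.0585 0.0451
screwR 0.097 -0.0459  nest: -0.0581 -0.0451
railL out front 0.0826 0.0358  nest: -0.0726 0.0365
railR out front 0.0835 -0.0377  nest: -0.0717 -0.037
pinL 0.0726 0.0083  nest: -0.0825 0.009
pinR 0.0726 -0.0098  nest: -0.0825 -0.0091
puckL 0.1003 0.0249  nest: -0.0549 0.0257
puckR 0.1003 -0.0271  nest: -0.0549 -0.0263
pucknear 0.0745 -0.001  nest: -0.0806 -0.0003
```

Wrist measurement: lateral alignment within 0.3 mm, headings equal, 7–8 mm forward still needed. I'll go forward and down to just above the rails.

```bash
python3 -m handwheel '[0,0.3,0,0, 0.4,0.6,0,0, 1.2,0.75,0,0, 2.2,0.75,0,0, 3.2,0.75,0,0, 4.2,0.75,0,0, 5,0.75,0,0, 5.4,0.75,0,0, 5.6,0.75,0,0, 5.6,0.75,0,0]'
python3 - <<'E'
from h import *
from plant import sensors,cams
import pickle
s=sensors.get_state();st(s)
w=cams.capture("wrist");crop(w["image"],240,0,410,130,4.5,"pics/w9.png")
E
```

```text
time_s: 19.8
tcp_pos: [0.4034, 0.3131, 0.056]
eef_rot: [105.3, 90.0, 39.5]
contact_force: [0.1, -0.5, -2.1]
gripper_width: 0.0153
t 19.8 tcp [0.4034 0.3131 0.056 ] zyaw -65.79 down [ 1.e-04  1.e-04 -1.e+00] F [ 0.05 -0.5  -2.12] M [-0.17  0.19 -0.  ] w 0.0153 q [ 59.9  15.7 -32.2   0.  -42.1  54.3]
```

View pics/w9.png

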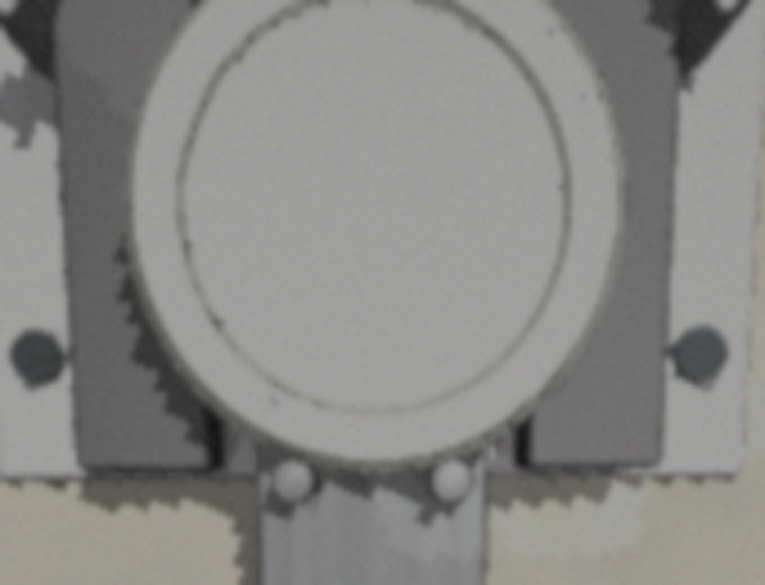

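Blade (262–485), puck (centre 375) and slot (218–521) are concentric to about 1 mm. Lowering onto the rails.

```bash
python3 -m handwheel '[0.2,0,0,0, 0.4,0,0,0, 0.6,0,0,0, 0.75,0,0,0, 0.9,0,0,0, 1.05,0,0,0, 1.2,0,0,0, 1.3,0,0,0, 1.3,0,0,0, 1.3,0,0,0]'
python3 - <<'E'
from h import *
from plant import sensors,cams
import pickle
for i in range(1):
    s=sensors.get_state();st(s)
w=cams.capture("wrist");crop(w["image"],240,0,410,130,4.5,"pics/w10.png")
s=sensors.get_state();st(s)
c=cams.capture("scene");crop(c["image"],250,130,370,220,6,"pics/s10.png")
s=sensors.get_state();st(s)
E
```

```text
time_s: 21.1
tcp_pos: [0.4033, 0.313, 0.0429]
eef_rot: [-31.9, 90.0, -97.7]
contact_force: [0.9, 0.5, -1.3]
gripper_width: 0.0156
t 21.1 tcp [0.4033 0.313  0.0429] zyaw -65.79 down [-0. -0. -1.] F [ 0.9   0.46 -1.31] M [-0.14  0.18 -0.02] w 0.0156 q [ 59.9  16.8 -33.    0.  -40.3  54.3]
t 21.15 tcp [0.4034 0.3131 0.0429] zyaw -65.79 down [ 0.e+00  1.e-04 -1.e+00] F [-0.95 -0.38 -1.6 ] M [-0.14  0.16 -0.03] w 0.0157 q [ 59.9  16.8 -33.   -0.  -40.2  54.3]
t 21.2 tcp [0.4033 0.313  0.0429] zyaw -65.8 down [ 0.e+00  1.e-04 -1.e+00] F [ 1.09  0.64 -1.71] M [-0.17  0.17  0.03] w 0.0157 q [ 59.9  16.8 -33.   -0.  -40.2  54.3]
```

View pics/w10.png

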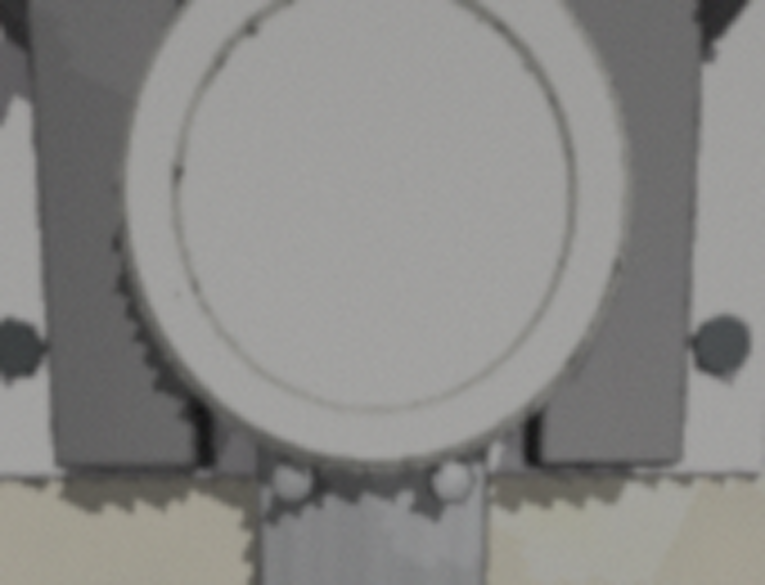

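View pics/s10.png

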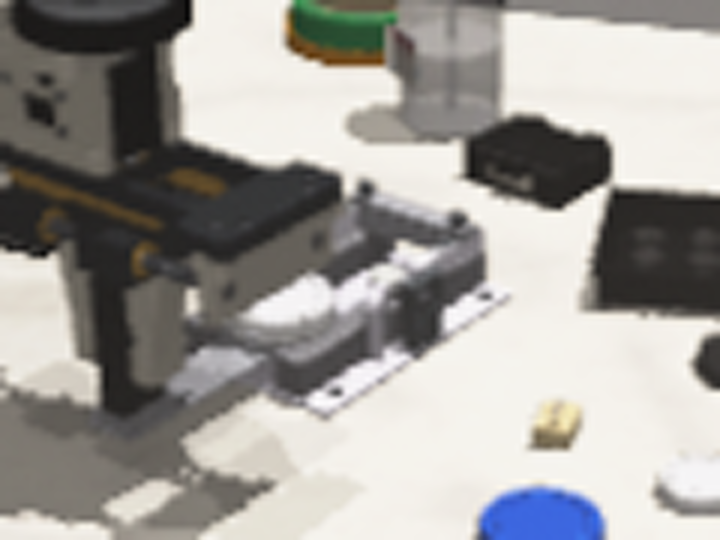

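The puck is now seated on the rails; the pins (291/452, 481) touch its rim and everything is centred. I'll take a force baseline and a rough visual estimate of the bar face, as a guide only.

```bash
cat >> h.py <<'E'
def samp(k=5,hd=24.2):
    from plant import sensors,cams
    a=np.radians(hd);u=np.array([np.cos(a),np.sin(a),0]);L=[];Q=[];P=[]
    for i in range(k):
        s=sensors.get_state();L.append(s["contact_force"]);Q.append(s["joint_torque"]);P.append(s["tcp_pos"])
        w=cams.capture("wrist")
    L=np.array(L);P=np.mean(P,0);v=np.array([-u[1],u[0],0])
    print("t",round(s["time_s"],2),"Falong",(L@u).round(2),"mean",(L@u).mean().round(2),"lat",(L@v).mean().round(2),"z",L[:,2].mean().round(2),"tau",np.mean(Q,0).round(2),"sd",np.std(Q,0).round(2)[[0,1,2,4]],"along",((P-[.4033,.313,0])@u*1000).round(2),"tcp",P.round(4))
    return w
E
python3 - <<'E'
from h import *
import pickle
w=samp(5)
c=pickle.load(open("top.pkl","rb"));N=np.array([.538,.374]);a=np.radians(24.2);U=np.array([np.cos(a),np.sin(a)])
for z in(.042,.036,.024):
    q=cast(c,[((x+.5)/7-.5+190,(y+.5)/7-.5+130) for x,y in[(150,193),(222,160),(295,124),(155,212),(225,180),(300,143)]],z)[:,:2];print(z,((q-N)@U).round(4))
E
```

```text
t 21.4 Falong [ 1.25 -0.41 -0.13  0.28 -0.58] mean 0.08 lat 0.02 z -1.36 tau [-2.000e-02 -4.459e+01  2.065e+01  4.950e+00  1.300e-01 -0.000e+00] sd [0.   0.01 0.   0.  ] along 0.06 tcp [0.4033 0.3131 0.043 ]
0.042 [0.0504 0.05   0.0504 0.0438 0.0433 0.0437]
0.036 [0.0521 0.0517 0.052  0.0454 0.045  0.0453]
0.024 [0.0554 0.055  0.0554 0.0487 0.0482 0.0486]
```

```bash
python3 -m handwheel '[0,0.3,0,0, 0,0.8,0,0, 0,1.4,0,0, 0,2,0,0, 0,2.6,0,0, 0,3.2,0,0, 0,3.7,0,0, 0,4.1,0,0, 0,4.4,0,0, 0,4.6,0,0]'
python3 - <<'E'
from h import *
w=samp(4);crop(w["image"],240,0,410,130,4.5,"pics/w11.png")
E
```

```text
time_s: 22.7
tcp_pos: [0.4454, 0.332, 0.0429]
eef_rot: [97.8, 90.0, 32.0]
contact_force: [-1.8, -1.1, -0.1]
gripper_width: 0.0156
t 22.85 Falong [-2.08 -0.94 -0.82 -0.62] mean -1.11 lat 0.03 z -1.25 tau [-2.800e-01 -5.055e+01  2.211e+01  5.450e+00  4.400e-01 -2.000e-02] sd [0.02 0.19 0.27 0.16] along 46.37 tcp [0.4456 0.3321 0.0429]
```

View pics/w11.png

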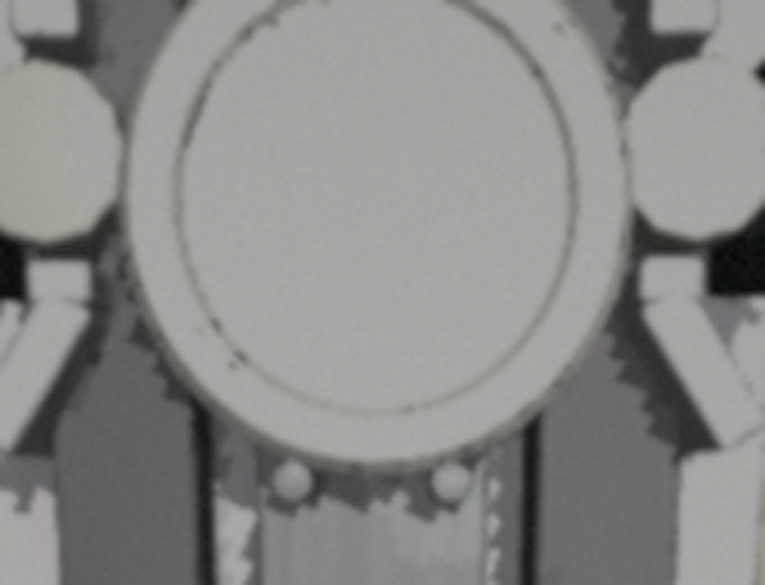

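The puck is between the clip noses, centre about 6 mm before them. Vision suggests a bar face near nest x≈48–51, but I'll feel for it. Continuing past the clips, short of the earliest possible stop.

```bash
python3 -m handwheel '[0,0.1,0,0, 0,0.25,0,0, 0,0.4,0,0, 0,0.55,0,0, 0,0.7,0,0, 0,0.8,0,0, 0,0.9,0,0, 0,1,0,0, 0,1,0,0, 0,1,0,0]'
python3 - <<'E'
from h import *
w=samp(3);crop(w["image"],240,0,410,130,4.5,"pics/w12.png")
E
```

```text
time_s: 24.15
tcp_pos: [0.4545, 0.3361, 0.043]
eef_rot: [111.6, 90.0, 45.8]
contact_force: [-0.4, -0.5, -0.9]
gripper_width: 0.016
t 24.25 Falong [-0.55  0.25 -0.81] mean -0.37 lat -0.17 z -1.43 tau [-1.400e-01 -5.160e+01  2.192e+01  5.300e+00  1.900e-01 -1.000e-02] sd [0.01 0.   0.02 0.01] along 56.18 tcp [0.4545 0.3361 0.043 ]
```

View pics/w12.png

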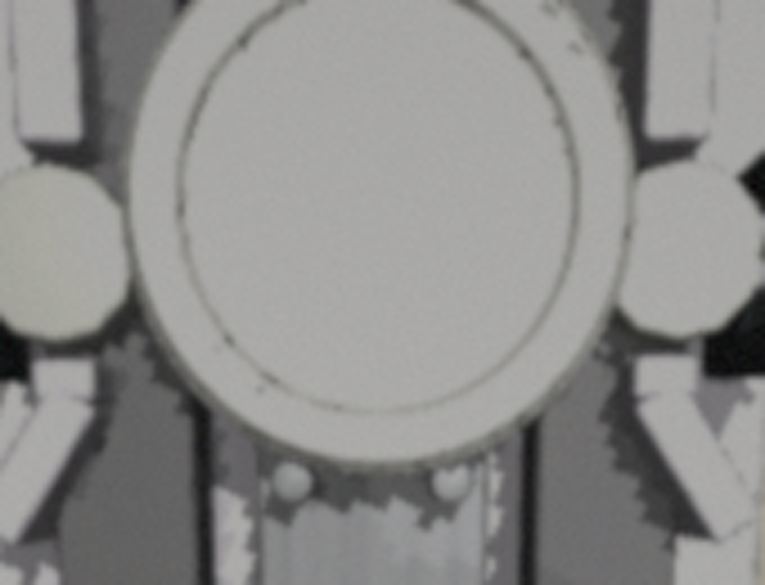

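The noses are now behind the puck's widest part and the puck still touches both pins. Checking the remaining gap to the bar from the fixed cameras.

Run:
```python
from h import *
from plant import cams
import pickle
c=cams.capture("top");crop(c["image"],195,140,265,210,8,"pics/t12.png");pickle.dump(c,open("t12.pkl","wb"))
c=cams.capture("scene");crop(c["image"],275,145,345,200,10,"pics/s12.png")
```

```text
(no output)
```

View pics/t12.png

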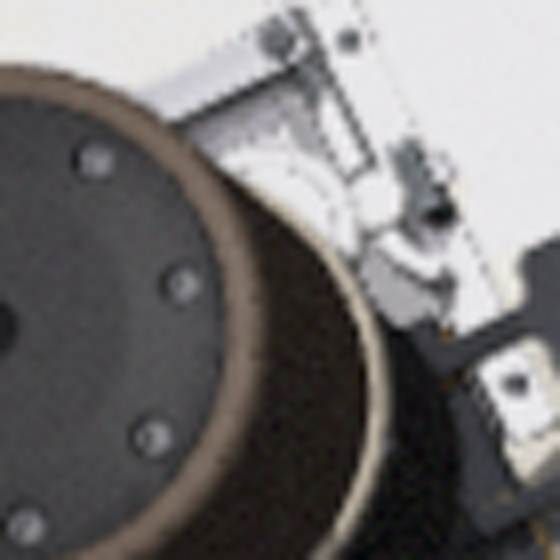

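View pics/s12.png

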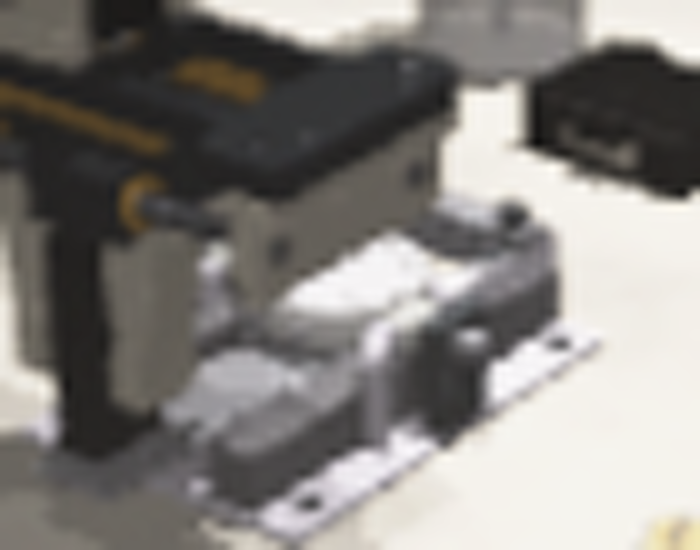

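In the top view the dark bar edge runs (180,125) to (305,60) and the puck's front rim is near (265,140). That leaves a gap of about 13–15 mm, consistent with the first estimate. I'll advance 7 mm, then feel.

```bash
python3 -m handwheel '[0,0.1,0,0, 0,0.2,0,0, 0,0.3,0,0, 0,0.4,0,0, 0,0.5,0,0, 0,0.6,0,0, 0,0.65,0,0, 0,0.7,0,0, 0,0.7,0,0, 0,0.7,0,0]'
python3 - <<'E'
from h import *
from plant import cams
w=samp(3);crop(w["image"],240,0,410,130,4.5,"pics/w13.png")
c=cams.capture("top");crop(c["image"],195,140,265,210,8,"pics/t13.png")
E
```

```text
time_s: 25.65
tcp_pos: [0.4608, 0.3389, 0.0429]
eef_rot: [100.1, 90.0, 34.3]
contact_force: [-0.5, -0.6, -1.3]
gripper_width: 0.0158
t 25.75 Falong [-0.69  0.51 -0.3 ] mean -0.16 lat -0.55 z -1.29 tau [-1.000e-02 -5.234e+01  2.186e+01  5.220e+00  1.100e-01  0.000e+00] sd [0.   0.   0.01 0.  ] along 63.05 tcp [0.4608 0.3389 0.0429]
```

View pics/w13.png

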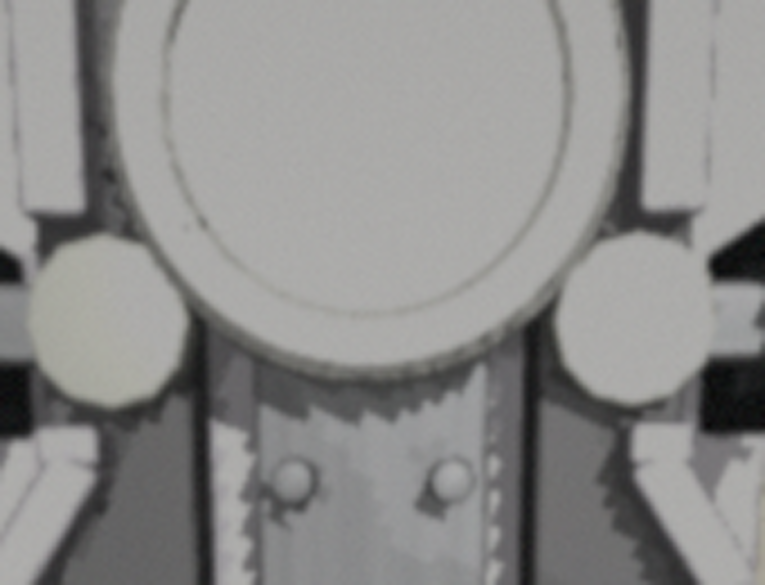

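View pics/t13.png

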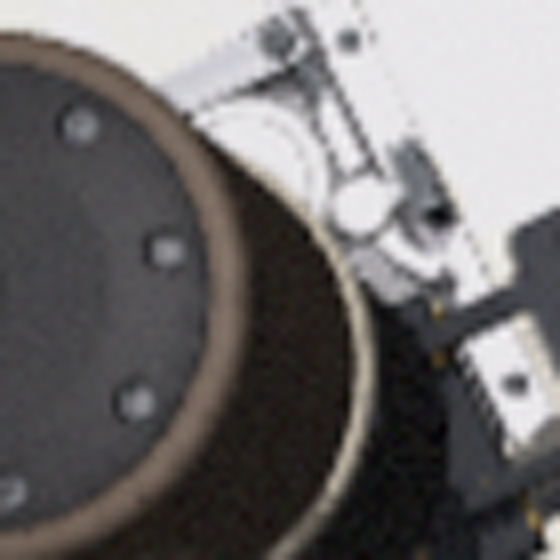

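The clips have squeezed the puck forward, so it now sits ahead of the pins, possibly at the bar. I'll measure the pin-to-puck gap.

Run:
```python
from h import *
from plant import cams,sensors
w=cams.capture("wrist");s=sensors.get_state()
a=np.radians(24.2);u=np.array([np.cos(a),np.sin(a)]);n=np.array([-u[1],u[0]]);T=s["tcp_pos"][:2]
f=lambda x,y:((x+.5)/4.5-.5+240,(y+.5)/4.5-.5)
zu=s["tcp_pos"][2]-.026
for nm,p,z in [("pinL",(292,481),zu+.015),("pinR",(453,481),zu+.015),("near top",(365,365),.038),("near bot",(365,377),.024),("L",(113,95),.038),("R",(629,95),.038),("noseL",(108,320),.038),("noseR",(635,320),.038)]:
    q=cast(w,f(*p),z)[0,:2]-T;print(nm,(q@u).round(4),(q@n).round(4))
```

```text
pinL 0.0729 0.0086
pinR 0.0729 -0.0095
near top 0.0848 0.0004
near bot 0.0845 0.0004
L 0.1106 0.0259
R 0.1106 -0.0265
noseL 0.0893 0.0274
noseR 0.0892 -0.0281
```

The gap to pin contact is about 10.7 mm, so I'll advance 8.5 mm and then feel.

```bash
python3 -m handwheel '[0,0.1,0,0, 0,0.22,0,0, 0,0.34,0,0, 0,0.46,0,0, 0,0.58,0,0, 0,0.68,0,0, 0,0.76,0,0, 0,0.82,0,0, 0,0.85,0,0, 0,0.85,0,0]'
python3 - <<'E'
from h import *
w=samp(2);crop(w["image"],240,0,410,130,4.5,"pics/w14.png")
E
```

```text
time_s: 27.15
tcp_pos: [0.4685, 0.3423, 0.0429]
eef_rot: [-65.6, 90.0, -131.4]
contact_force: [0.7, 0.4, -1.7]
gripper_width: 0.0155
t 27.2 Falong [ 0.8  -0.47] mean 0.17 lat -0.19 z -1.24 tau [-1.000e-02 -5.337e+01  2.205e+01  5.260e+00  1.000e-01  0.000e+00] sd [0. 0. 0. 0.] along 71.52 tcp [0.4685 0.3423 0.0429]
```

View pics/w14.png

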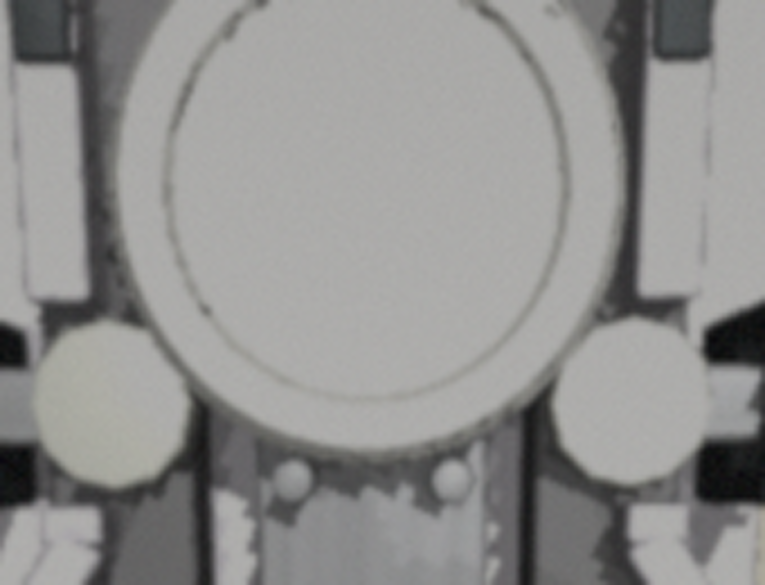

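Gap is now about 1.4 mm. Feeling forward 0.1 mm per row (joint 1 torque gives a quiet reading: about −0.12 N·m per N).

```bash
python3 -m handwheel '[0,0.02,0,0, 0,0.04,0,0, 0,0.06,0,0, 0,0.08,0,0, 0,0.1,0,0, 0,0.11,0,0, 0,0.12,0,0, 0,0.12,0,0, 0,0.12,0,0, 0,0.12,0,0]'; python3 -c "
from h import *
samp(2)"
```

```text
time_s: 28.5
tcp_pos: [0.4696, 0.3428, 0.0429]
eef_rot: [145.3, 90.0, 79.5]
contact_force: [-0.3, 0.0, -1.2]
gripper_width: 0.016
t 28.55 Falong [-0.24  0.35] mean 0.06 lat 0.6 z -1.18 tau [  0.   -53.54  22.06   5.26   0.1    0.  ] sd [0. 0. 0. 0.] along 72.74 tcp [0.4696 0.3428 0.0429]
```

```bash
python3 -m handwheel '[0,0.01,0,0, 0,0.02,0,0, 0,0.03,0,0, 0,0.04,0,0, 0,0.05,0,0, 0,0.06,0,0, 0,0.06,0,0, 0,0.06,0,0, 0,0.06,0,0, 0,0.06,0,0]'; python3 -c "
from h import *
samp(2)"
```

```text
time_s: 29.85
tcp_pos: [0.4701, 0.3429, 0.0428]
eef_rot: [-70.7, 90.0, -136.5]
contact_force: [-1.3, -1.1, -0.7]
gripper_width: 0.0156
t 29.9 Falong [-1.61 -1.68] mean -1.64 lat -0.27 z -0.97 tau [-2.600e-01 -5.363e+01  2.299e+01  5.670e+00  6.600e-01 -1.000e-02] sd [0.   0.   0.02 0.01] along 73.18 tcp [0.4701 0.3429 0.0428]
```

Contact: about 2 N. Stepping up in small amounts.

```bash
python3 -m handwheel '[0,0.005,0,0, 0,0.01,0,0, 0,0.015,0,0, 0,0.02,0,0, 0,0.02,0,0, 0,0.02,0,0, 0,0.02,0,0, 0,0.02,0,0, 0,0.02,0,0, 0,0.02,0,0]'; python3 -c "
from h import *
samp(2)"
```

```text
time_s: 31.2
tcp_pos: [0.4702, 0.343, 0.0428]
eef_rot: [-72.5, 90.0, -138.3]
contact_force: [-4.4, -1.7, -0.6]
gripper_width: 0.0158
t 31.25 Falong [-4.71 -4.03] mean -4.37 lat 0.49 z -0.9 tau [-4.600e-01 -5.406e+01  2.447e+01  6.250e+00  1.440e+00 -1.000e-02] sd [0.   0.01 0.02 0.01] along 73.37 tcp [0.4702 0.343  0.0428]
```

```bash
python3 -m handwheel '[0,0.005,0,0, 0,0.01,0,0, 0,0.015,0,0, 0,0.02,0,0, 0,0.025,0,0, 0,0.025,0,0, 0,0.025,0,0, 0,0.025,0,0, 0,0.025,0,0, 0,0.025,0,0]'; python3 -c "
from h import *
samp(4)"
```

```text
time_s: 32.55
tcp_pos: [0.4704, 0.343, 0.0428]
eef_rot: [-72.5, 90.0, -138.3]
contact_force: [-5.3, -1.8, -1.9]
gripper_width: 0.0157
t 32.7 Falong [-5.59 -5.47 -4.96 -5.32] mean -5.34 lat 0.1 z -1.19 tau [-6.900e-01 -5.411e+01  2.518e+01  6.570e+00  1.860e+00 -2.000e-02] sd [0. 0. 0. 0.] along 73.46 tcp [0.4703 0.343  0.0428]
```

About 5.4 N by both sensors. One more small step to about 7.5 N, then hold.

```bash
python3 -m handwheel '[0,0.01,0,0, 0,0.02,0,0, 0,0.025,0,0, 0,0.03,0,0, 0,0.03,0,0, 0,0.03,0,0, 0,0.03,0,0, 0,0.03,0,0, 0,0.03,0,0, 0,0.03,0,0]'; python3 -c "
from h import *
samp(4)"
```

```text
time_s: 34.0
tcp_pos: [0.4704, 0.343, 0.0428]
eef_rot: [-72.9, 89.9, -138.7]
contact_force: [-6.2, -2.5, 0.4]
gripper_width: 0.0157
t 34.15 Falong [-6.72 -5.48 -6.57 -6.59] mean -6.34 lat 0.09 z 0.12 tau [-9.600e-01 -5.384e+01  2.544e+01  6.740e+00  2.090e+00 -4.000e-02] sd [0. 0. 0. 0.] along 73.52 tcp [0.4704 0.343  0.0428]
```

```bash
python3 -m handwheel '[0,0.01,0,0, 0,0.02,0,0, 0,0.025,0,0, 0,0.025,0,0, 0,0.025,0,0, 0,0.025,0,0, 0,0.025,0,0, 0,0.025,0,0, 0,0.025,0,0, 0,0.025,0,0]'; python3 -c "
from h import *
w=samp(4);crop(w['image'],240,0,410,130,4.5,'pics/w15.png')"
```

```text
time_s: 35.45
tcp_pos: [0.4704, 0.343, 0.0428]
eef_rot: [-73.8, 89.9, -139.6]
contact_force: [-7.5, -2.0, 0.6]
gripper_width: 0.0156
t 35.6 Falong [-7.71 -6.65 -7.11 -7.33] mean -7.2 lat 0.65 z 0.4 tau [-1.190e+00 -5.360e+01  2.566e+01  6.880e+00  2.300e+00 -5.000e-02] sd [0. 0. 0. 0.] along 73.55 tcp [0.4704 0.343  0.0427]
```

View pics/w15.png

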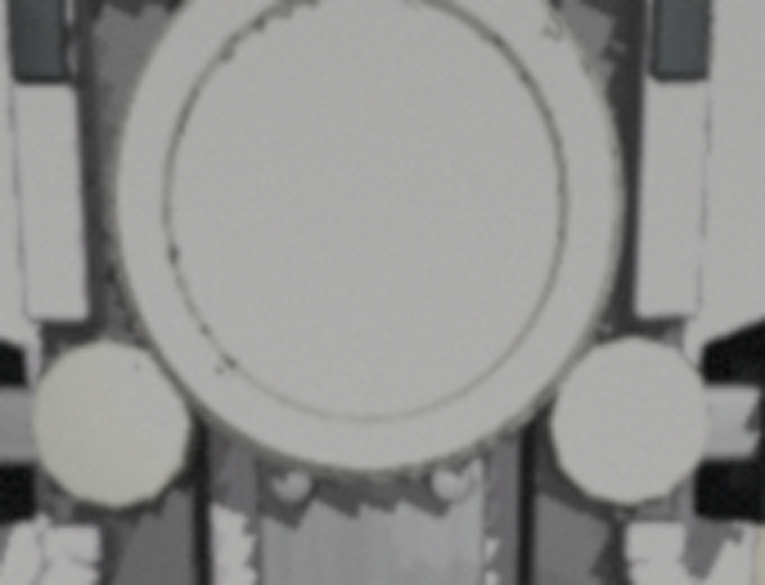

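Along-force 7.2 N, held for over a second. The puck bears on the pins and the clips sit behind it. I'll relax slowly, then draw the blade straight back.

```bash
python3 -m handwheel '[0,-0.05,0,0, 0,-0.1,0,0, 0,-0.2,0,0, 0,-0.4,0,0, 0,-0.8,0,0, 0,-1.2,0,0, 0,-1.6,0,0, 0,-1.9,0,0, 0,-2,0,0, 0,-2,0,0]';python3 -c "
from h import *
w=samp(2);cv2.imwrite('pics/w16.png',w['image'][:,:,::-1])"
```

```text
time_s: 36.9
tcp_pos: [0.4529, 0.3354, 0.043]
eef_rot: [110.6, 90.0, 44.8]
contact_force: [0.7, 0.6, -1.1]
gripper_width: 0.016
t 36.95 Falong [ 0.88 -0.08] mean 0.4 lat 0.07 z -1.54 tau [ 4.000e-02 -5.140e+01  2.157e+01  5.150e+00  1.000e-01 -1.000e-02] sd [0.   0.   0.01 0.  ] along 54.4 tcp [0.4529 0.3354 0.0429]
```

View pics/w16.png

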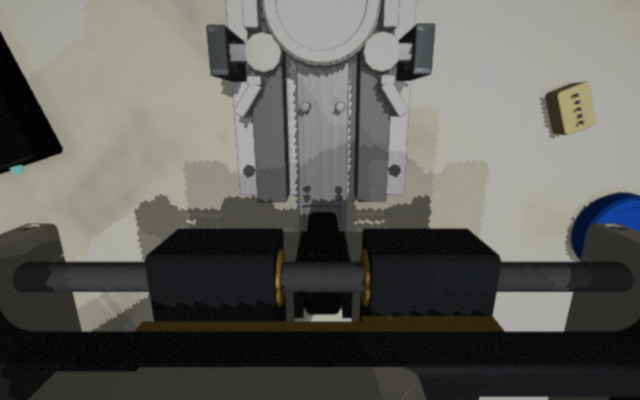

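The puck stayed put with the clips behind it, and the blade is centred in the slot. Continuing to withdraw.

```bash
python3 -m handwheel '[0,-0.6,0,0, 0,-1.8,0,0, 0,-3.4,0,0, 0,-5.2,0,0, 0,-7,0,0, 0,-8.8,0,0, 0,-10.4,0,0, 0,-11.6,0,0, 0,-12.5,0,0, 0,-13,0,0]' && python3 -m handwheel '[-0.3,0,0.5,0, -1,0,1.5,0, -2,0,3,0, -3,0,4.5,0, -3,0,6,0, -3,0,7.5,0, -3,0,8.8,0, -3,0,9.6,0, -3,0,10,0, -3,0,10,0]';python3 - <<'E'
from h import *
from plant import cams,sensors
import pickle
s=sensors.get_state();st(s)
w=cams.capture("wrist");cv2.imwrite('pics/w17.png',w['image'][:,:,::-1])
c=cams.capture("top");crop(c["image"],190,120,330,230,5,"pics/t17.png");pickle.dump((c,s),open("t17.pkl","wb"))
c=cams.capture("scene");crop(c["image"],250,130,370,220,6,"pics/s17.png")
E
```

```text
time_s: 38.25
tcp_pos: [0.3339, 0.2819, 0.043]
eef_rot: [122.2, 90.0, 56.5]
contact_force: [0.5, -0.7, -1.4]
gripper_width: 0.0157
time_s: 39.5
tcp_pos: [0.3754, 0.1907, 0.0728]
eef_rot: [-61.1, 90.0, -126.9]
contact_force: [-0.1, 0.3, -1.7]
gripper_width: 0.016
t 39.5 tcp [0.3754 0.1907 0.0728] zyaw -65.81 down [-1.e-04 -1.e-04 -1.e+00] F [-0.12  0.34 -1.71] M [-0.16  0.18  0.02] w 0.016 q [ 54.    6.3 -41.9  -0.  -41.8  60.2]
```

View pics/w17.png

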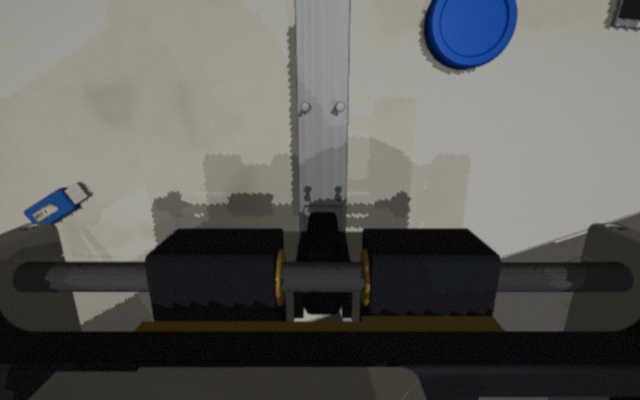

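View pics/t17.png

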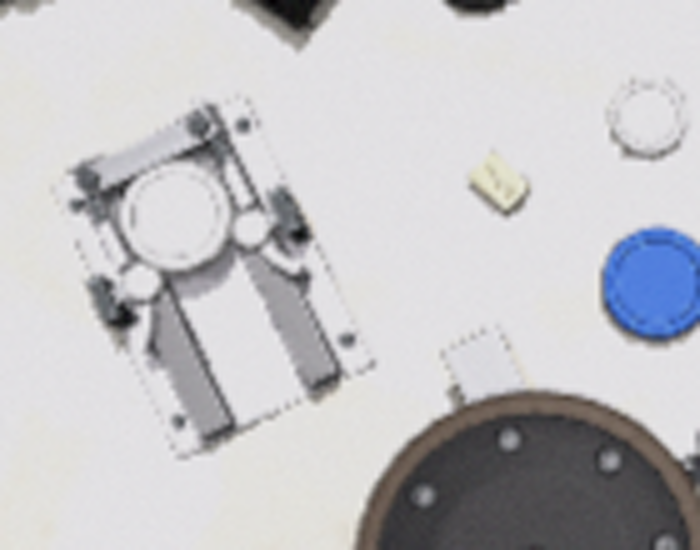

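View pics/s17.png

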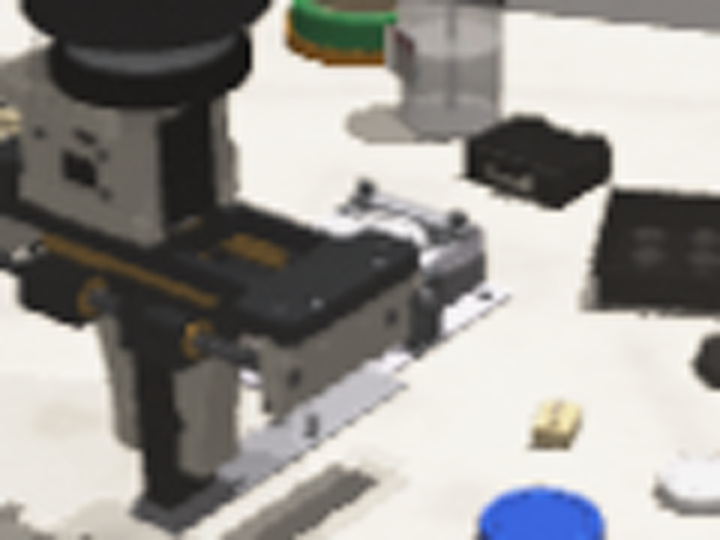

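The puck sits against the bar at crop (177,215), flat, with the clips behind it. The bystanders haven't moved. The space under the spatula is clear, 34 mm from the nest. Setting it down.

```bash
python3 -m handwheel '[0.8,0,0,0, 1.8,0,0,0, 2.8,0,0,0, 3.6,0,0,0, 4.1,0,0,0, 4.35,0,0,0, 4.5,0,0,0, 4.6,0,0,0, 4.62,0,0,0, 4.62,0,0,0]';python3 -c "
from h import *
samp(3)"
```

```text
time_s: 40.9
tcp_pos: [0.3753, 0.1909, 0.0268]
eef_rot: [120.5, 90.0, 54.7]
contact_force: [-0.8, -0.0, -1.4]
gripper_width: 0.0155
t 41.0 Falong [-0.71  0.21  0.21] mean -0.1 lat -0.12 z -1.69 tau [ -0.   -33.76  17.83   4.25   0.11   0.  ] sd [0.   0.02 0.   0.  ] along -75.58 tcp [0.3753 0.1908 0.0268]
```

```bash
python3 -m handwheel '[0.02,0,0,0, 0.04,0,0,0, 0.06,0,0,0, 0.08,0,0,0, 0.09,0,0,0, 0.1,0,0,0, 0.1,0,0,0, 0.1,0,0,0, 0.1,0,0,0, 0.1,0,0,0]';python3 -c "
from h import *
samp(3)"
```

```text
time_s: 42.3
tcp_pos: [0.3753, 0.1908, 0.0259]
eef_rot: [100.7, 90.0, 34.9]
contact_force: [-2.8, -0.8, 5.9]
gripper_width: 0.0156
t 42.4 Falong [-2.9  -2.69 -1.68] mean -2.42 lat 0.37 z 5.4 tau [-2.300e-01 -3.167e+01  1.744e+01  4.130e+00  7.500e-01  1.000e-02] sd [0. 0. 0. 0.] along -75.64 tcp [0.3753 0.1908 0.0259]
```

On the bench (about 7 N). I'll ease off slightly, then open.

```bash
python3 -m handwheel '[-0.02,0,0,0, -0.04,0,0,0,-0.04,0,0,0,-0.04,0,0,0,-0.04,0,0,0,-0.04,0,0,0,-0.04,0,0,0,-0.04,0,0,0,-0.04,0,0,0,-0.04,0,0,0]' && python3 -m handwheel '[0,0,0,0,0,0,0,0,0,0,0,0,0,0,0,0,0,0,0,0,0,0,0,0,0,0,0,0,0,0,0,0,0,0,0,0,0,0,0,0]' 6 && python3 -m handwheel '[-0.8,0,0,0,-2,0,0,0,-4,0,0,0,-6,0,0,0,-8,0,0,0,-10,0,0,0,-12,0,0,0,-14,0,0,0,-15,0,0,0,-15,0,0,0]'
python3 - <<'E'
from h import *
from plant import cams,sensors
s=sensors.get_state();st(s)
w=cams.capture("wrist");cv2.imwrite('pics/w18.png',w['image'][:,:,::-1])
c=cams.capture("top");crop(c["image"],190,100,390,250,4,"pics/t18.png")
c=cams.capture("scene");crop(c["image"],220,130,420,260,4,"pics/s18.png")
E
```

```text
time_s: 43.7
tcp_pos: [0.3753, 0.1908, 0.0261]
eef_rot: [110.3, 90.0, 44.5]
contact_force: [0.5, 0.7, -1.5]
gripper_width: 0.0157
time_s: 44.95
tcp_pos: [0.3753, 0.1908, 0.0261]
eef_rot: [-91.6, 90.0, -157.4]
contact_force: [-0.6, -0.2, -0.0]
gripper_width: 0.0604
time_s: 46.2
tcp_pos: [0.3755, 0.1911, 0.1769]
eef_rot: [121.9, 89.9, 56.1]
contact_force: [-1.0, -1.2, -0.9]
gripper_width: 0.0602
t 46.2 tcp [0.3755 0.1911 0.1769] zyaw -65.8 down [ 0.0011  0.0016 -1.    ] F [-0.99 -1.19 -0.89] M [-0.15  0.15 -0.03] w 0.0602 q [ 54.   -1.8 -33.7  -0.  -58.   60.2]
```

View pics/w18.png

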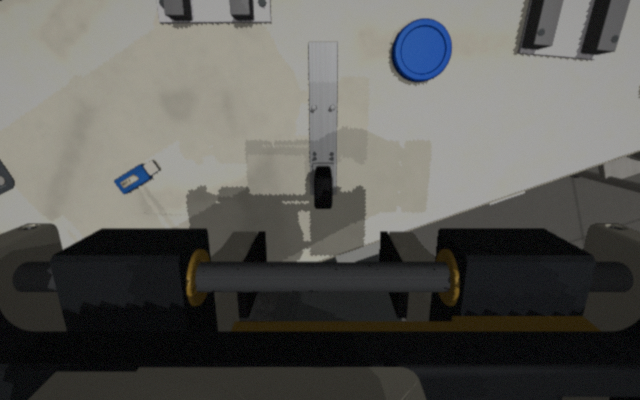

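View pics/s18.png

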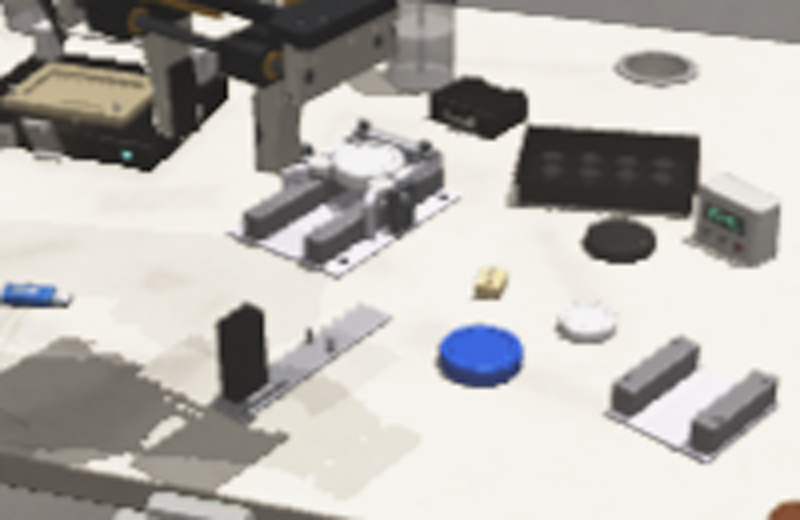

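View pics/t18.png

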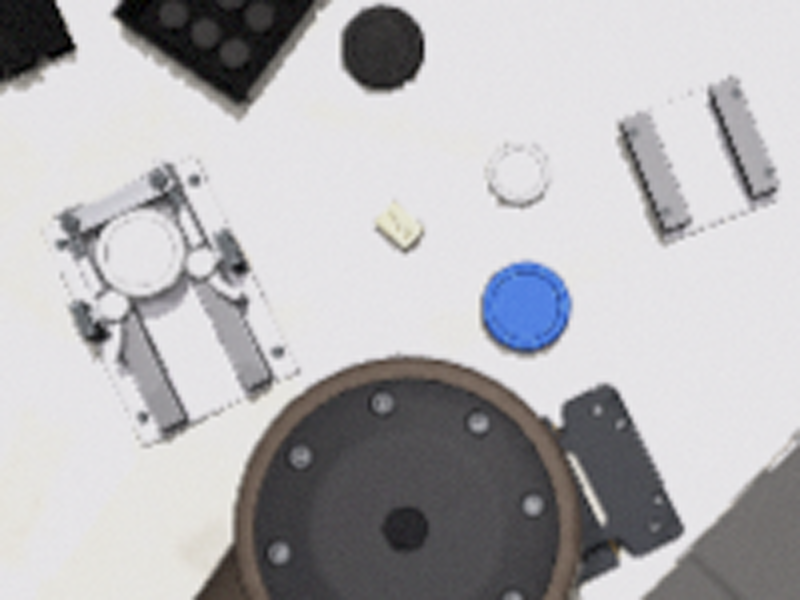

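The spatula stands upright on the bench, the puck lies flat against the bar with clips closed behind, and the bystanders are in place. Nothing is touched by the robot. Handing in.

```bash
python3 -c "
from plant import workorder;print(workorder.close_job())"
```

```text
the job is handed in; nothing more can be done
None
```

The puck is seated in the nest against the depth stop, and the spatula is standing upright on the bench. I handed the job in with the clock at about 46 s; no verdict was reported.

- **Carry:** I gripped the spatula at 60 N and took the large white puck off the stand against both pins. I carried it level and set it on the nest's open rails.
- **Seating:** Once past the clips, the springs pushed the puck ahead of the pins. I closed the gap in small steps, felt the stop, and built the push up to about 7.2 N. I held that for roughly a second before drawing the blade straight back.
- **Last pictures:** The puck lies flat with its front edge at the bar and the clips closed behind it. The spatula stands clear of the nest by about 34 mm, and nothing is touching the robot. The lens cap, brass block and dongle look unmoved.

**Disagreements and limits:**
- **Force readings:** at the final push the wrist sensor read 7.2 N, but joint 1's torque suggested nearer 9–10 N. I relied on the wrist sensor; both were below the 11 N limit.
- **Camera offset:** the scene camera was about 7 mm off the other two cameras, so I used it only for looking, not measuring.
- **Bearing on the stop:** I judged this from the contact felt and the top view. I did not measure it directly after drawing the blade out.

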